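# Clamp a battery pack in the test fixture

### The arm

A 7-joint arm with a two-finger parallel gripper is mounted at the origin on the work surface. World frame = base frame: x ahead of the robot, y to its left, z up, the work surface at z = 0. Lengths are in m, angles in rad, forces in N, time in s.
With the tool pointing down it reaches from about 0.425 to 0.925 m from the base axis. Payload 6.8 kg.
Tool frame: the origin (TCP) lies midway between the tips of the shut fingers; the grasp point (between the pads) lies r.tcp_to_grasp behind it (r.tcp_to_grasp is the distance from the TCP to the grasp point, in m); x points along the fingers, y is the direction in which the jaws open and shut, and the axes are right-handed (so a half turn about x gives the same grasp; the last joint's range is limited). The gripper opens to 85 mm and grips with 20 to 120 N. Pads are 22 mm wide; open, the fingers measure 114 mm over their backs; the gripper's body (76 mm by 85 mm) begins 54 mm behind the grasp point. The pads swing forward as they close: fully open they stand 13 mm farther back than shut.
Start: joints at [-0.108, 0.477, 0.022, 1.555, -0.011, 1.109, -0.083], TCP at [0.675, 0, 0.204] pointing down, gripper open.
Joint ranges: [-2.96, 2.96], [-0.34, 2.1], [-1.41, 1.46], [0.24, 2.44], [-1.37, 4.51], [0.17, 1.92], [-2.96, 2.96]. Speed limits (rad/s): [2.39, 2.39, 3.14, 3.14, 3.14, 3.14, 3.14].

### API

Orientations are given as a rotation vector (axis times angle).
In Python, from bench import r, grab_frame, search_frame, cut_out, pinpoint gives the robot as it stands. The module is installed in compiled form; this text tells all that it offers.
- The arm moves only by the tool apply_moves, never from a script. Its argument "commands" is a list of rows, each a list of 7 numbers: the finger opening in mm, from 0 to 85.4, then the shift along the tool's x, y, z in mm, then the turn, a rotation vector about the tool's x, y, z in rad. A call has 1 to 20 rows; each row is the pose to reach, as a shift and turn from the pose commanded when the call began, along the tool's axes at that moment; what a row does not reach only later rows make up. A row lasts 1/10 s, in which the tool goes at most 50 mm and 8.59 degrees, less where a joint would pass 70% of its speed; a pose out of reach is approached as far as the arm can. A call with a gripper value outside its range is refused whole. The fingers move at their own pace and stop on an object; "force" is the grip in N (left out, the last holds). Time passes only in rows, so rows that repeat a pose let the fingers close. It gives the time, the measured TCP pose, the force and the opening at its end, in the units of the state.
- r.get_obs(): the state, without advancing time (a new reading comes with each control period).
- grab_frame(name): name is "scene" or "side" or "wrist"; returns a dict with "pixels" (384x512x3 uint8, red, green, blue), "mtx" (3x3 intrinsics, pixels), "distortion" ([k1, k2, p1, p2, k3] as OpenCV has them; the pictures are not rectified), "position" and "rotation" of the camera in the world; the wrist camera has in their place "T_tool_cam" (4x4, takes a point from camera to tool coordinates, whose origin is the TCP and whose axes are the tool frame's). Camera axes: x right, y down, z forward; pixel columns grow to the right and rows downward; lengths in m; the calibration is good to about 2 mm. A picture is of the moment at which its call begins: read the wrist's pose just before it. There is no depth.
- r.hand_in(): hands the job in, once; it reports no verdict.
Trained networks look in the newest picture that a camera, given by its name, has taken for a name from the list of things; names that differ only in an ending like _2 or _b are one class to them, and where a whole thing is asked for, a point or a joint stands for the part that bears it (a point fixed in the world has none). Each returns a list of dicts, best first, with "confidence" (0 to 1); they miss things now and then, are a little off and sometimes report something else, mostly with a low value. They report only what shows in the picture. A call takes as long as a camera call. They do not tell look-alikes from the thing itself.
- search_frame(label, camera): "point" ([column, row] as shares, 0 to 1, of the picture: columns of its width, rows of its height, amid what is visible of it).
- cut_out(label, camera): "pixels" (384x512 bool, what is visible of it) and "point" ([column, row] as shares, 0 to 1, of the picture: columns of its width, rows of its height, amid what is visible of it).
- pinpoint(label, camera): "point" ([column, row] as shares, 0 to 1, of the picture: columns of its width, rows of its height: a listed point, or the origin of a listed thing).
The state is a dict: "clock": time; "joints": joint angles; "qvel": joint speeds; "tau": joint torques, N m; "tcp_pos": TCP position; "orientation": TCP orientation; "contact_force": force on the tool from outside, world axes, zero at the start; "moment": the same for the moment, N m; "grip_width": finger opening in m.
Only numpy, scipy, OpenCV 4.12 (cv2) and the standard library are available. Lean on these libraries where they do the work, as an engineer would, in place of code of your own. Each camera call takes 0.05 s, during which the arm holds its last target.

### The job

Lay the loose battery pack in the test fixture's nest, flat between the two side rails with its terminal end toward the terminal block, and let go. Then push the cam lever through its quarter turn until it bears firmly on its stop pin, so that the cam clamps the pack onto the sprung terminal; feel for the stop and do not force the lever once it is there. Leave the other things on the bench where they are.

Things in the scene. Friction and masses are not known exactly. Their poses are not given: they have to be found in the camera images.
- pack: Tool battery pack, loose, 0.6 kg (varies by a fifth): grey lower case 70 (x) x 112 (y) x 34 high, with a black neck 44 (x) x 88 (y) x 30 high centred on top of it, 64 high in all. Origin at the centre of its underside, z up. Its terminal end (brass strip on the end face, brass contacts on top) is the +y end. Take it across the neck (along its x).
- terminal_end (a point): Middle of the pack's terminal end face: y = 56, 18 above the underside in the pack's frame.
- fixture: Bench-bolted fixture, place and yaw varying: aluminium plate 150 (x) x 250 (y, -140 to 110) x 12 thick. Origin on the bench under the nest's middle, z up. Two side rails along y, 14 high above the plate, 100 long, inner faces at x = -39 and 39 (4 play each side of the pack). Black terminal block at +y, y = 68 to 98, 56 high. Cam at -y; closing the lever slides the pack to +y.
- nest (a point): Centre of the nest on the plate's upper face, 12 above the bench; axes as the fixture's. The clamped pack's origin is within a few mm of it. With the lever open the nest is free from about y = -68 (cam) to 53 (plunger), so the pack is best laid with its origin near y = -8.
- pivot (a point): Point on the upright axis of the cam lever, at mid-height of the lever bar (53 above the bench), at y = -92 in the fixture.
- handle_tip (a point): Point on the centre line of the lever bar, 105 from the pivot, 5 short of its free end, at the bar's mid-height. The line from pivot to handle_tip gives where the lever points now.
- handle: The lever: steel bar 16 wide, 14 high (46 to 60 above the bench), reaching 110 from the pivot, black sleeve on its outer half. Origin on the pivot axis; the bar runs along its -y. Open, it points to the fixture's -y (within 0.1 rad); it turns anticlockwise seen from above; closed, it points to the fixture's +x, up to 0.2 rad short of or past it: where the stop pin is set.
- cam (a joint): Angle of the lever, rad: 0 pointing to the fixture's -y, starts at 0 to 0.1; the rigid stop comes somewhere from 1.35 to 1.80, different each time. Turns stiffly, 0.5 N m (6 N at 85 from the pivot; 4 to 14 N felt along the way), and stays where it is left. At the stop the push rises steeply: 5 to 10 N above the turning effort is firmly home, over 35 N on the lever is forcing it.
- plunger (a joint): How far the sprung brass terminal is pressed in, m: 0 free (its face at y = 53 of the fixture, 21 to 39 above the bench), about 0.003 with the pack clamped, at most 0.006. It takes 2.5 N plus 2.5 N per mm.
- screw_tray: Bystander: black open tray 100 x 150 x 30 with dividers; origin at the centre of its underside.
- driver: Bystander: screwdriver about 180 long, lying; origin at the centre of its underside.
- spray: Bystander: white spray can, 52 across, 150 high; origin at the centre of its underside.
- meter: Bystander: yellow meter 75 x 140 x 34 lying flat; origin at the centre of its underside.
- stop_plate: Round steel plate 68 across under the cam, origin on the pivot axis 12 above the bench, axes as the fixture's. It carries the stop pin: an upright steel pin, 10 across, top 61 above the bench, that meets the closed lever's bar 45 from the pivot on its far side. The pin's arm is clamped at a different angle each time, not shown by this pose; it does not give.
Not all that is in view belongs to the job. Leave any turquoise look-alike of the pack alone.

How it is judged:
By the outcome, as a careful person would: the job done as asked, in the order asked, and still so for the second after the job is handed in, with the robot touching nothing.
It also fails if it takes over 70 s, if anything falls off the work surface, if the arm or the gripper's body presses on something with over 40 N, if the wrist force passes 120 N, or if a joint passes its speed limit or range.

## Working session

There is one attempt and no reset: what is moved stays moved. The work goes in short steps, Python scripts to look and compute and a tool call to move; the robot and the scene stay as the last step left them, time stands still between calls to the robot, and variables do not carry over. Pictures are saved under pics/ and viewed, and the job is handed in when it is done.

Besides the shell and the picture viewer there is one more tool, called after ">>>" as a command line: name --pt "numbers of a row" for each row, then --argument value for the rest. apply_moves: Moves the arm, as the interface text tells. Its arguments: {"type":"object","properties":{"commands":{"type":"array"},"force":{"type":"number"}},"required":["commands"]}

```bash
mkdir -p pics; ls
cat > h.py <<'E'
import numpy as np, cv2
from bench import r, grab_frame, search_frame, cut_out, pinpoint
from scipy.spatial.transform import Rotation as R
def save(f,n): cv2.imwrite('pics/'+n+'.png', cv2.cvtColor(f['pixels'],cv2.COLOR_RGB2BGR))
def campose(f,obs=None):
    if 'T_tool_cam' in f:
        T=np.eye(4);T[:3,:3]=R.from_rotvec(obs['orientation']).as_matrix();T[:3,3]=obs['tcp_pos']
        T=T@np.array(f['T_tool_cam']);return T[:3,3],T[:3,:3]
    ro=np.array(f['rotation'])
    if ro.size==3: ro=R.from_rotvec(ro).as_matrix()
    return np.array(f['position']),ro
def onz(f,px,z,obs=None):
    p,Ro=campose(f,obs)
    u=cv2.undistortPoints(np.array([[px]],float),np.array(f['mtx']),np.array(f['distortion']))[0,0]
    d=Ro@np.array([u[0],u[1],1]); return p+d*(z-p[2])/d[2]
def proj(f,P,obs=None):
    p,Ro=campose(f,obs)
    q=(np.atleast_2d(P)-p)@Ro
    return cv2.projectPoints(q.reshape(-1,1,3),np.zeros(3),np.zeros(3),np.array(f['mtx']),np.array(f['distortion']))[0][:,0]
E
python3 - <<'E'
from h import *
o=r.get_obs();print({k:np.round(v,3) for k,v in o.items()}, r.tcp_to_grasp)
Z=dict(pack=0,terminal_end=.018,fixture=0,nest=.012,pivot=.053,handle_tip=.053)
for c in ['scene','side','wrist']:
    o=r.get_obs();f=grab_frame(c);save(f,c+'0')
    if c!='wrist':print(c,np.round(f['position'],3))
    for l in Z:
        for d in pinpoint(l,c)[:3]:
            px=np.array(d['point'])*[512,384]
            print(c,l,round(d['confidence'],2),px.round(0),onz(f,px,Z[l],o).round(4))
E
```

```text
pics
{'clock': np.float64(0.0), 'joints': array([-0.108,  0.478,  0.022,  1.556, -0.011,  1.109, -0.083]), 'qvel': array([ 0.002,  0.001, -0.001,  0.002,  0.001, -0.001,  0.001]), 'tau': array([-1.0000e-03, -5.9644e+01,  1.6080e+00, -2.8119e+01,  1.2000e-02,
        9.0000e-03,  0.0000e+00]), 'tcp_pos': array([ 0.674, -0.   ,  0.203]), 'orientation': array([ 1.208,  1.21 , -1.211]), 'contact_force': array([-0.209,  0.264,  0.333]), 'moment': array([-0.009, -0.018, -0.019]), 'grip_width': np.float64(0.085)} 0.0187
scene [ 1.262 -0.297  0.957]
scene pack 0.71 [313. 183.] [0.5376 0.2916 0.    ]
scene pack 0.57 [271. 162.] [0.3846 0.2084 0.    ]
scene terminal_end 0.72 [288. 155.] [0.3973 0.2705 0.018 ]
scene terminal_end 0.71 [321. 166.] [0.4956 0.3496 0.018 ]
scene fixture 0.94 [210. 207.] [ 0.4887 -0.0697  0.    ]
scene nest 0.69 [208. 203.] [ 0.4802 -0.0738  0.012 ]
scene nest 0.54 [178. 209.] [ 0.4645 -0.1681  0.012 ]
scene pivot 0.64 [174. 201.] [ 0.4628 -0.1745  0.053 ]
scene handle_tip 0.75 [141. 209.] [ 0.4517 -0.2755  0.053 ]
scene handle_tip 0.58 [321. 168.] [0.53   0.3206 0.053 ]
scene handle_tip 0.15 [178. 209.] [ 0.5001 -0.1746  0.053 ]
side [ 0.407 -0.799  0.69 ]
side pack 0.65 [237. 167.] [0.5232 0.2835 0.    ]
side pack 0.63 [194. 185.] [0.392 0.212 0.   ]
side terminal_end 0.73 [191. 163.] [0.3888 0.3015 0.018 ]
side terminal_end 0.68 [234. 151.] [0.5227 0.3466 0.018 ]
side fixture 0.8 [241. 252.] [ 0.4864 -0.0761  0.    ]
side pivot 0.62 [236. 264.] [ 0.4645 -0.1657  0.053 ]
side handle_tip 0.6 [236. 304.] [ 0.4524 -0.2689  0.053 ]
wrist fixture 0.78 [108. 220.] [ 0.4875 -0.0797  0.    ]
wrist nest 0.91 [107. 224.] [ 0.4911 -0.0797  0.012 ]
wrist pivot 0.88 [ 81. 303.] [ 0.4634 -0.1687  0.053 ]
wrist pivot 0.67 [ 99. 283.] [ 0.4907 -0.1396  0.053 ]
wrist pivot 0.21 [ 83. 369.] [ 0.4464 -0.2736  0.053 ]
wrist handle_tip 0.59 [ 84. 367.] [ 0.4484 -0.2712  0.053 ]
```

Run:
```python
import cv2
for n in ['scene0','side0','wrist0']:
    cv2.imwrite(f'pics/{n}b.png',cv2.resize(cv2.imread(f'pics/{n}.png'),(800,600),interpolation=cv2.INTER_CUBIC))
```

```text
(no output)
```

View pics/scene0b.png

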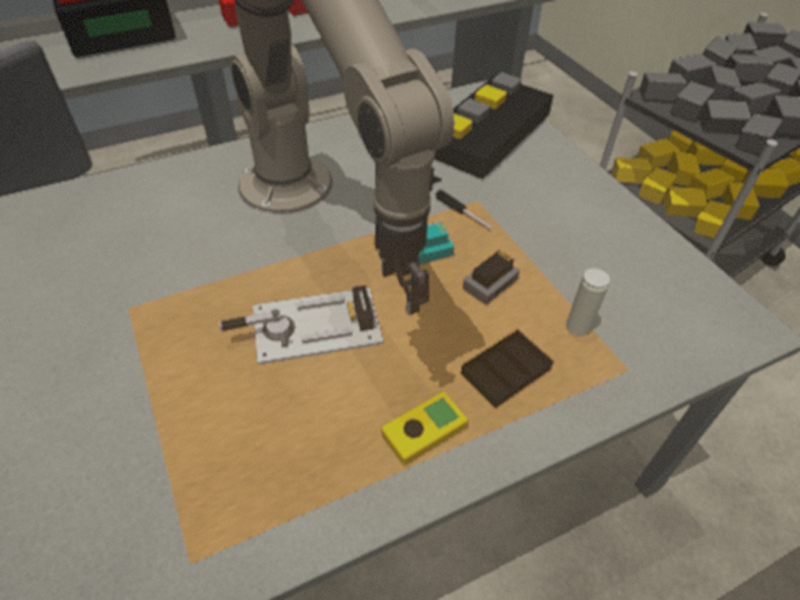

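View pics/side0b.png

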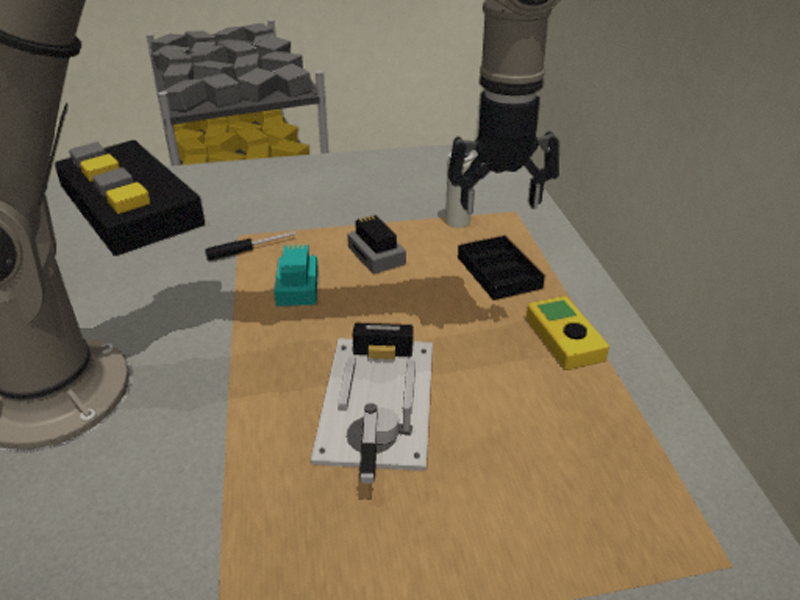

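View pics/wrist0b.png

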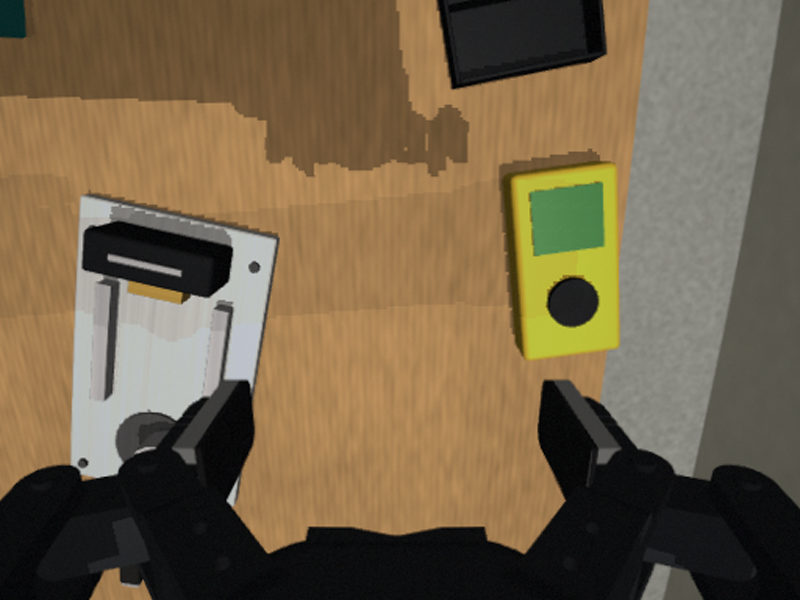

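The pack is the grey and black one at about (490,275) in the enlarged scene picture. The turquoise look-alike is at (430,243) and the fixture is at (318,322). Next I'll move the wrist camera over the pack.

```bash
cat >> h.py <<'E'
def toolT():
    o=r.get_obs();return np.array(o['tcp_pos']),R.from_rotvec(o['orientation'])
def rel(p,yaw=None,Rt=None):
    p0,R0=toolT()
    if Rt is None: Rt=down(yaw) if yaw is not None else R0
    return (R0.inv().apply(np.array(p)-p0)*1000).round(1),(R0.inv()*Rt).as_rotvec().round(4)
def down(yaw): # tool x down, tool y along direction yaw in world xy (choice nearest current)
    y=np.array([np.cos(yaw),np.sin(yaw),0]);x=np.array([0,0,-1.]);
    c=[R.from_matrix(np.c_[x,s*y,np.cross(x,s*y)]) for s in(1,-1)]
    R0=toolT()[1]; return min(c,key=lambda q:(R0.inv()*q).magnitude())
E
python3 - <<'E'
from h import *
p,Rt=toolT();print(Rt.as_matrix().round(2))
o=r.get_obs();f=grab_frame('wrist');print(campose(f,o)[0],onz(f,(256,192),0,o))
print(rel([.53,.24,.25]))
E
```

```text
[[ 0.  1. -0.]
 [-0. -0. -1.]
 [-1.  0.  0.]]
[0.67560531 0.07396617 0.3738189 ] [ 0.67892405 -0.04190746  0.        ]
(array([ -46.4, -145. , -240. ]), array([0., 0., 0.]))
```

>>> apply_moves --pt "85 -20 -25 -50 0 0 0" --pt "85 -20 -50 -100 0 0 0" --pt "85 -20 -75 -150 0 0 0" --pt "85 -20 -100 -200 0 0 0" --pt "85 -20 -120 -250 0 0 0" --pt "85 -20 -145 -290 0 0 0" --pt "85 -20 -145 -320 0 0 0" --pt "85 -20 -145 -320 0 0 0" --pt "85 -20 -145 -320 0 0 0"

```text
clock: 2.0
tcp_pos: [0.529, 0.3222, 0.2235]
orientation: [1.206, 1.212, -1.206]
contact_force: [1.0, -0.7, 0.1]
grip_width: 0.085
```

Run:
```python
from h import *
o=r.get_obs();f=grab_frame('wrist');save(f,'w1');print(o['tcp_pos'],o['clock'])
for l,z in dict(pack=0,terminal_end=.018).items():
    for d in pinpoint(l,'wrist')[:3]:
        px=np.array(d['point'])*[512,384]; print(l,d['confidence'],px.round(),onz(f,px,z,o).round(4))
im=cv2.imread('pics/w1.png');cv2.imwrite('pics/w1b.png',cv2.resize(im,(800,600),interpolation=cv2.INTER_CUBIC))
for d in cut_out('pack','wrist')[:2]:
    m=d['pixels'];print(d['confidence'],m.sum(),np.array(d['point'])*[512,384],cv2.minAreaRect(np.argwhere(m)[:,::-1].astype(np.float32)))
```

```text
[0.52896011 0.32224945 0.22354023] 2.0
pack 0.79 [258. 177.] [0.5362 0.2949 0.    ]
pack 0.58 [146. 234.] [0.3823 0.2131 0.    ]
terminal_end 0.89 [141. 204.] [0.3867 0.2635 0.018 ]
terminal_end 0.57 [244. 142.] [0.5186 0.3421 0.018 ]
terminal_end 0.34 [259. 179.] [0.5371 0.2968 0.018 ]
0.88 5446 [258.7136 178.7136] ((257.90087890625, 181.8596954345703), (95.5656509399414, 60.02938461303711), 70.70995330810547)
0.79 3658 [141.1072 223.1808] ((140.12896728515625, 238.7918701171875), (63.784873962402344, 86.23562622070312), 2.726310968399048)
```

View pics/w1b.png

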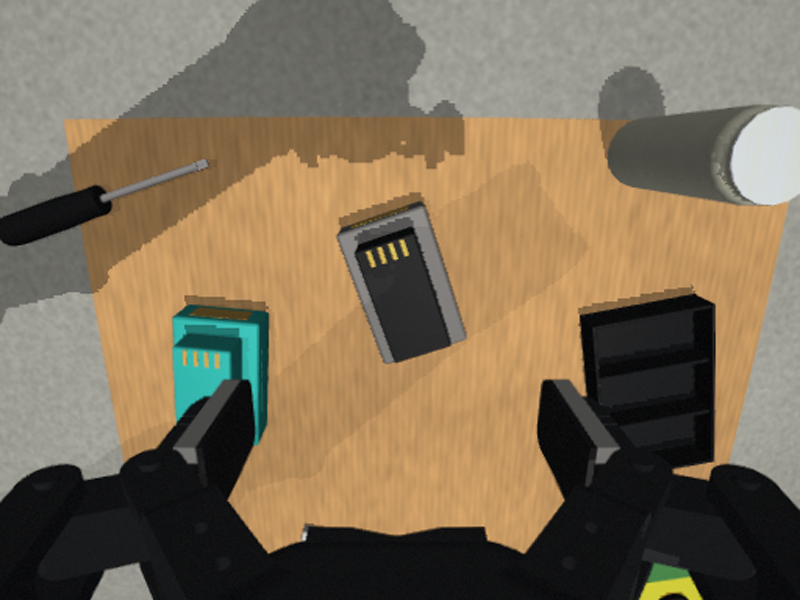

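The pack is at about (400,285) in the enlarged picture. Its terminal end (brass, at (385,215)) points up and slightly left, so yaw is about +0.33. I'll fit its pose to the mask.

```bash
cat >> h.py <<'E'
from scipy.optimize import minimize
def packpts(x,y,yaw,z=0):
    B=[[sx*.035,sy*.056,h] for sx in(1,-1) for sy in(1,-1) for h in(0,.034)]
    N=[[sx*.022,sy*.044,h] for sx in(1,-1) for sy in(1,-1) for h in(.034,.064)]
    M=R.from_euler('z',yaw).as_matrix()
    return [np.array(b)@M.T+[x,y,z] for b in(B,N)]
def fitpack(f,mask,x0,o,z=0):
    m=mask.astype(np.uint8)
    S=4; mb=cv2.resize(m,None,fx=S,fy=S,interpolation=cv2.INTER_NEAREST)
    def iou(v):
        im=np.zeros_like(mb)
        for P in packpts(*v,z):
            h=cv2.convexHull(((proj(f,P,o)+.5)*S).astype(np.int32)); cv2.fillConvexPoly(im,h,1)
        return -(im&mb).sum()/(im|mb).sum()
    return minimize(iou,x0,method='Nelder-Mead',options=dict(initial_simplex=np.array([x0,np.add(x0,[.01,0,0]),np.add(x0,[0,.01,0]),np.add(x0,[0,0,.15])])))
E
python3 - <<'E'
from h import *
o=r.get_obs();f=grab_frame('wrist')
d=cut_out('pack','wrist')[0]
s=fitpack(f,d['pixels'],[.536,.293,.33],o);print(s.x,s.fun)
x,y,a=s.x
im=cv2.imread('pics/w1.png')
for P in packpts(x,y,a):
    cv2.polylines(im,[cv2.convexHull(proj(f,P,o).astype(np.int32))],True,(0,0,255))
cv2.imwrite('pics/w1c.png',cv2.resize(im[100:260,160:360],None,fx=3,fy=3,interpolation=cv2.INTER_NEAREST))
M=R.from_euler('z',a)
print(np.array([np.cos(a),np.sin(a)]))
for z in (.15,.05): print(rel([x,y,z],a))
E
```

```text
[0.536 0.293 0.33 ] 0.0
[0.94604234 0.32404303]
(array([73.7,  5.1, 25. ]), array([-3.331e-01,  6.000e-04, -2.000e-04]))
(array([173.7,   5.1,  25. ]), array([-3.331e-01,  6.000e-04, -2.000e-04]))
```

View pics/w1c.png

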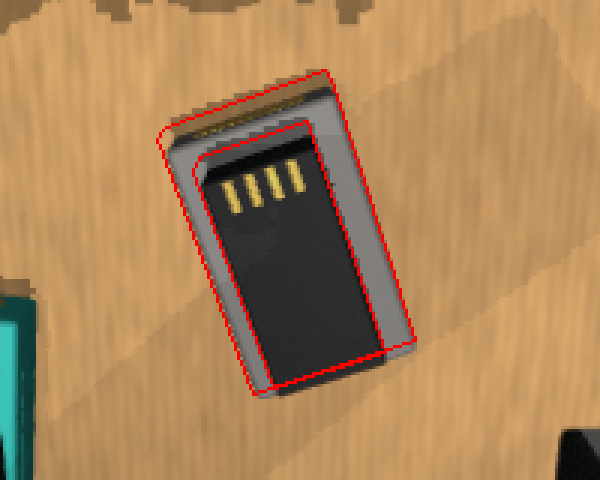

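```bash
sed -i 's/return -(im&mb).sum()/return -float((im\&mb).sum())/' h.py
python3 - <<'E'
from h import *
o=r.get_obs();f=grab_frame('wrist')
for d in cut_out('pack','wrist'):
    c=np.array(d['point'])*[512,384];print(c,d['confidence'])
    if abs(c-[258,178]).max()<15: m=d['pixels']
s=fitpack(f,m,[.536,.289,.33],o);print(s.x,s.fun)
x,y,a=s.x
im=cv2.imread('pics/w1.png')
for P in packpts(x,y,a):
    cv2.polylines(im,[cv2.convexHull(proj(f,P,o).round().astype(np.int32))],True,(0,0,255))
cv2.imwrite('pics/w1d.png',cv2.resize(im[100:260,160:360],None,fx=3,fy=3,interpolation=cv2.INTER_NEAREST))
for z in (.15,.05): print(rel([x,y,z],a))
E
```

```text
[136.9088 224.4096] 0.84
[258.5088 175.104 ] 0.81
[457.0112  91.0848] 0.31
[0.5355032  0.2946335  0.32810807] -0.9706619803443104
(array([73.6,  4.9, 24.2]), array([-3.3e-01,  3.0e-04, -1.0e-04]))
(array([173.6,   4.9,  24.1]), array([-3.3e-01,  3.0e-04, -1.0e-04]))
```

View pics/w1d.png

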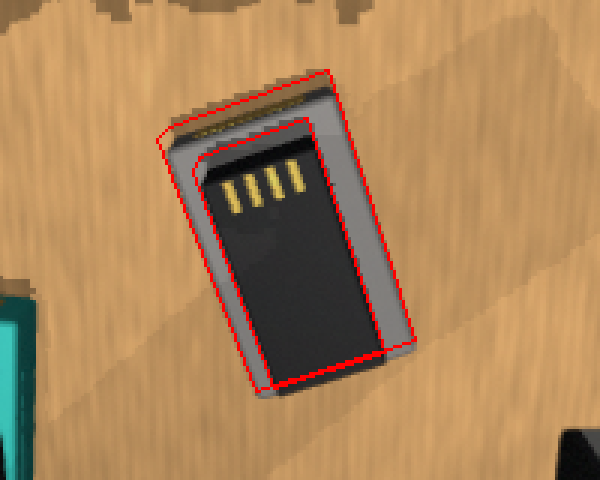

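Run:
```python
from h import *
from scipy.optimize import least_squares
o=r.get_obs();f=grab_frame('wrist')
z=np.array([(333,92),(168,150),(415,347),(256,398),(205,184),(313,138),(272,397),(386,362)],float)
px=z/3+[160,100]-.33
L=np.array([[.035,.056,.034],[-.035,.056,.034],[.035,-.056,.034],[-.035,-.056,.034],[-.022,.044,.064],[.022,.044,.064],[-.022,-.044,.064],[.022,-.044,.064]])
fn=lambda v:(proj(f,L@R.from_euler('z',v[2]).as_matrix().T+[v[0],v[1],0],o)-px).ravel()
s=least_squares(fn,[.5355,.29,.33]);print(s.x,s.fun.reshape(-1,2).round(1))
x,y,a=s.x
im=cv2.imread('pics/w1.png')
q=(proj(f,L@R.from_euler('z',a).as_matrix().T+[x,y,0],o))
im=cv2.resize(im[100:260,160:360],None,fx=3,fy=3,interpolation=cv2.INTER_NEAREST)
for p in (q+.33-[160,100])*3: cv2.circle(im,tuple(p.astype(int)),4,(0,0,255),1)
cv2.imwrite('pics/w1e.png',im)
print(rel([x,y,.11],a))
```

```text
[0.53635253 0.29148159 0.31672942] [[ 1.  -1.1]
 [-1.9 -1.1]
 [ 0.8  1.4]
 [-0.   0.8]
 [-2.3 -1.1]
 [ 0.9  1.4]
 [ 1.3 -0.2]
 [ 0.2  0.3]]
(array([113.7,   5.9,  27.7]), array([-3.182e-01,  1.000e-04, -2.000e-04]))
```

View pics/w1e.png

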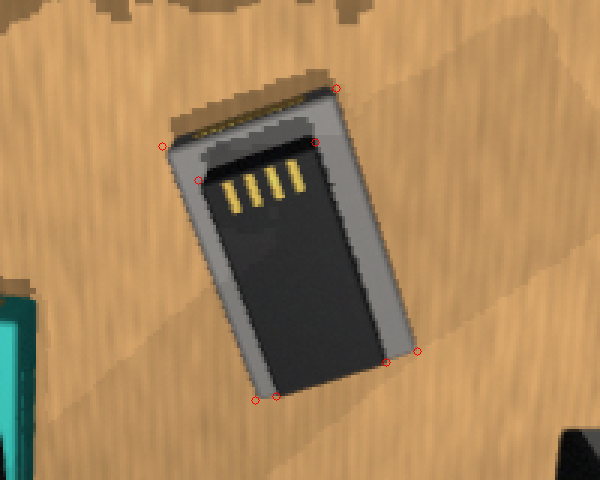

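>>> apply_moves --pt "85 40 3 14 -0.13 0 0" --pt "85 80 6 27.5 -0.26 0 0" --pt "85 100 6 27.5 -0.325 0 0" --pt "85 125 6 27.5 -0.325 0 0" --pt "85 150 6 27.5 -0.325 0 0" --pt "85 170 6 27.5 -0.325 0 0" --pt "85 184 6 27.5 -0.325 0 0" --pt "85 186 6 27.5 -0.325 0 0" --pt "85 186 6 27.5 -0.325 0 0" --force 50

```text
clock: 3.35
tcp_pos: [0.5362, 0.2925, 0.0378]
orientation: [0.967, 1.346, -0.967]
contact_force: [0.2, -0.0, 0.7]
grip_width: 0.0852
```

Run:
```python
from h import *
o=r.get_obs();f=grab_frame('wrist');save(f,'w2');print(o['tcp_pos'],o['contact_force'])
```

```text
[0.53623542 0.29252812 0.03777489] [ 0.16027182 -0.01650866  0.65913072]
```

View pics/w2.png

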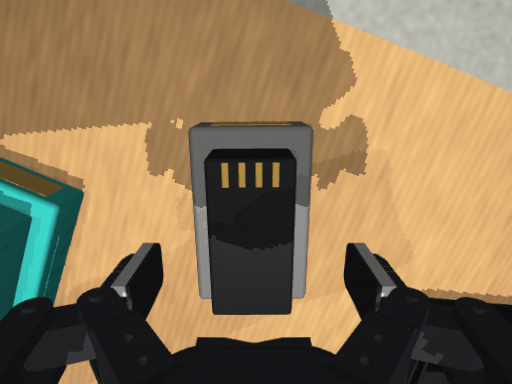

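Run:
```python
from h import *
o=r.get_obs();f=grab_frame('wrist')
a=.325
for v in ([.5362,.2925],):
    L=np.array([[.022,.044,.064],[-.022,.044,.064],[.022,-.044,.064],[-.022,-.044,.064],[.035,.056,.034],[-.035,.056,.034]])
    print(proj(f,L@R.from_euler('z',a).as_matrix().T+[*v,0],o).round(0))
```

```text
[[297. 162.]
 [204. 162.]
 [291. 318.]
 [211. 318.]
 [314. 129.]
 [187. 129.]]
```

The pack is centred between the jaws and square to them. I'll close on it.

>>> apply_moves --pt "20 0 0 0 0 0 0" --pt "20 0 0 0 0 0 0" --pt "20 0 0 0 0 0 0" --pt "20 0 0 0 0 0 0" --pt "20 0 0 0 0 0 0" --pt "20 0 0 0 0 0 0" --pt "20 0 0 0 0 0 0" --pt "20 -10 0 0 0 0 0" --pt "20 -30 0 0 0 0 0" --pt "20 -60 0 0 0 0 0" --pt "20 -90 0 0 0 0 0" --pt "20 -120 0 0 0 0 0" --pt "20 -150 0 0 0 0 0" --pt "20 -150 0 0 0 0 0" --force 60

```text
clock: 4.85
tcp_pos: [0.5386, 0.2942, 0.1932]
orientation: [0.973, 1.342, -0.959]
contact_force: [0.6, 0.2, 0.5]
grip_width: 0.02
```

Run:
```python
from h import *
o=r.get_obs();f=grab_frame('wrist');save(f,'w3');print(o['tcp_pos'],o['contact_force'],o['joints'])
Rt=toolT()[1]
print(Rt.as_matrix().round(3))
# look pose over the fixture: yaw -0.25, tcp such that cam sees fixture
fy=np.array([.25,.968,0])
print(rel([.52,.06,.25],-.25))
```

```text
[0.53855043 0.29420656 0.19323772] [0.61707146 0.1609566  0.52515411] [-0.48295784  0.3873694  -0.15477608  1.71882791  0.06849823  1.03170061
 -0.33630917]
[[ 0.005  0.948  0.319]
 [ 0.003  0.319 -0.948]
 [-1.     0.005 -0.001]]
(array([-60. , -90.7, 215.6]), array([ 0.5748, -0.0028, -0.0048]))
```

View pics/w3.png

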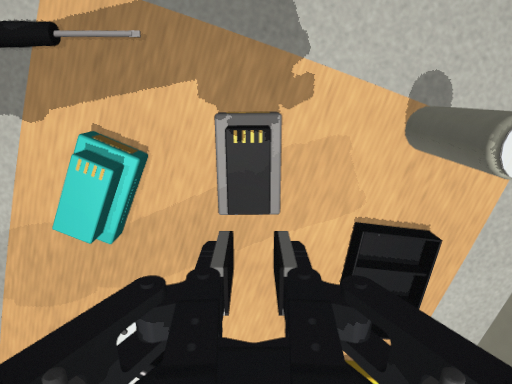

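The grasp missed. The jaws closed to 20 mm with nothing between them, and the pack still lies below at (248,165). Before retrying I'll check whether the pack moved and whether the descent was deep enough.

Run:
```python
from h import *
from scipy.optimize import least_squares
o=r.get_obs();f=grab_frame('wrist')
im=cv2.imread('pics/w3.png')
cv2.imwrite('pics/w3b.png',cv2.resize(im[90:240,180:320],None,fx=4,fy=4,interpolation=cv2.INTER_NEAREST))
L=np.array([[.022,.044,.064],[-.022,.044,.064],[.022,-.044,.064],[-.022,-.044,.064],[.035,.056,.034],[-.035,.056,.034],[.035,-.056,.034]])
print(proj(f,L@R.from_euler('z',.325).as_matrix().T+[.5362,.2925,0],o).round(0))
print(proj(f,[np.array(o['tcp_pos'])],o))
```

```text
[[274. 129.]
 [227. 129.]
 [272. 217.]
 [229. 217.]
 [285. 114.]
 [216. 114.]
 [282. 217.]]
[[252.08425146 226.21619582]]
```

View pics/w3b.png

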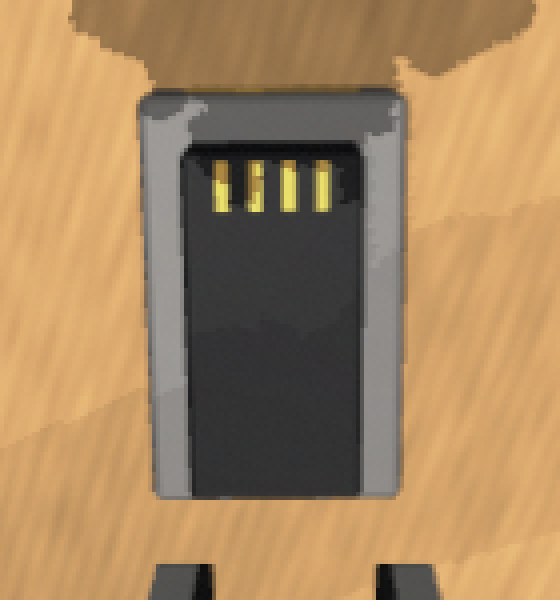

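Run:
```python
from h import *
print(rel([.5355,.2925,.037],.325))
```

```text
(array([151.9,  -1.3,  -0. ]), array([-0.0001, -0.0005, -0.0022]))
```

>>> apply_moves --pt "85 0 0 0 0 0 0" --pt "85 0 0 0 0 0 0" --pt "85 0 0 0 0 0 0" --pt "85 30 0 0 0 0 0" --pt "85 60 0 0 0 0 0" --pt "85 90 0 0 0 0 0" --pt "85 120 0 0 0 0 0" --pt "85 140 0 0 0 0 0" --pt "85 150 0 0 0 0 0" --pt "85 150 0 0 0 0 0" --pt "85 150 0 0 0 0 0"

```text
clock: 6.05
tcp_pos: [0.5365, 0.2929, 0.0383]
orientation: [0.967, 1.345, -0.966]
contact_force: [0.5, 1.0, 0.2]
grip_width: 0.0847
```

>>> apply_moves --pt "30 0 0 0 0 0 0" --pt "30 0 0 0 0 0 0" --pt "30 0 0 0 0 0 0" --pt "30 0 0 0 0 0 0" --pt "30 0 0 0 0 0 0" --force 60

```text
clock: 6.55
tcp_pos: [0.5361, 0.2925, 0.0378]
orientation: [0.967, 1.345, -0.966]
contact_force: [0.5, 0.0, -0.1]
grip_width: 0.0299
```

>>> apply_moves --pt "30 0 0 0 0 0 0" --pt "30 0 0 0 0 0 0" --pt "30 0 0 0 0 0 0" --pt "30 0 0 0 0 0 0" --pt "30 0 0 0 0 0 0" --force 60

```text
clock: 7.05
tcp_pos: [0.536, 0.2925, 0.0376]
orientation: [0.967, 1.346, -0.967]
contact_force: [-0.5, -0.6, 0.7]
grip_width: 0.0299
```

Run:
```python
from h import *
o=r.get_obs();p0=o['tcp_pos']
f=grab_frame('wrist');save(f,'w4')
g=grab_frame('side');save(g,'s4');h=grab_frame('scene');save(h,'c4')
print(proj(g,[p0]),proj(h,[p0]),proj(f,[p0],o))
for n,c,F in(('s4','side',g),('c4','scene',h)):
    im=cv2.imread(f'pics/{n}.png'); q=proj(F,[p0])[0].astype(int)
    a=im[max(q[1]-60,0):q[1]+60,q[0]-80:q[0]+80]
    cv2.imwrite(f'pics/{n}b.png',cv2.resize(a,None,fx=5,fy=5,interpolation=cv2.INTER_CUBIC))
```

```text
[[240.68606902 153.82612739]] [[314.40179664 174.66156191]] [[252.08417241 226.21438115]]
```

View pics/w4.png

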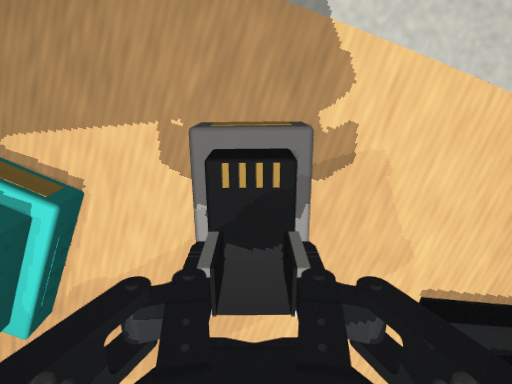

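View pics/s4b.png

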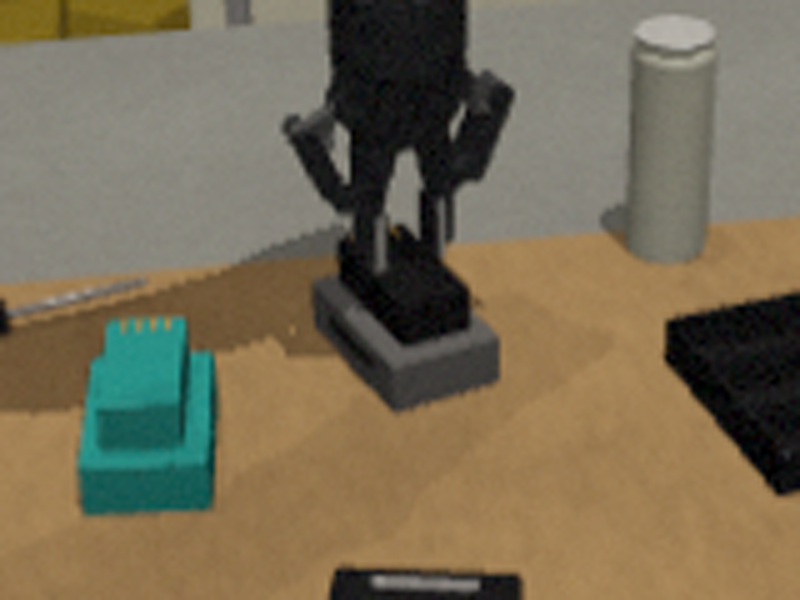

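View pics/c4b.png

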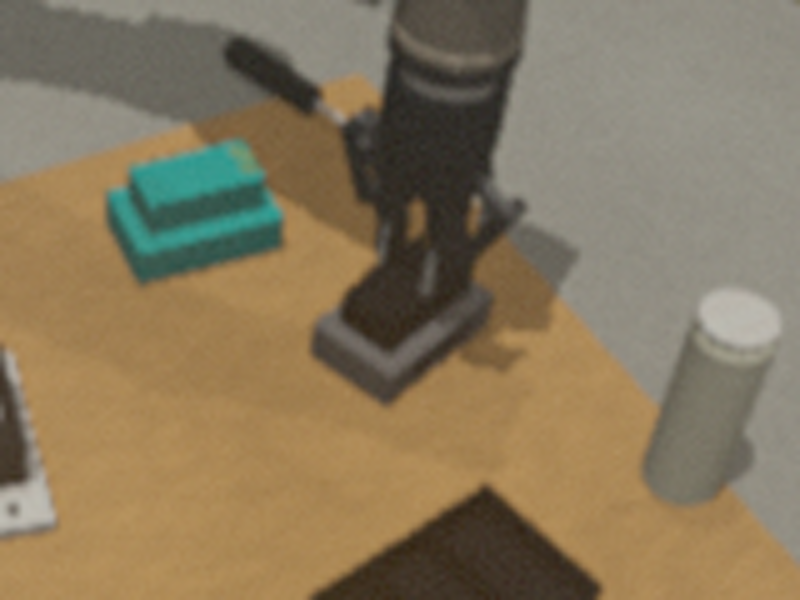

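Run:
```python
from h import *
o=r.get_obs();f=grab_frame('wrist')
print(np.array(f['mtx']).round(1)); T=np.array(f['T_tool_cam']);print(T.round(4))
print('tcp in cam',np.linalg.inv(T)[:3,3])
cp,_=campose(f,o);print(cp)
im=cv2.imread('pics/w4.png');cv2.imwrite('pics/w4b.png',cv2.resize(im[120:330,170:340],None,fx=3.5,fy=2.8,interpolation=cv2.INTER_CUBIC))
```

```text
[[314.1   0.  253.2]
 [  0.  314.1 189.5]
 [  0.    0.    1. ]]
[[ 5.000e-04 -2.882e-01  9.576e-01 -1.702e-01]
 [ 1.000e+00 -7.000e-04 -7.000e-04  8.000e-04]
 [ 8.000e-04  9.576e-01  2.882e-01 -7.380e-02]
 [ 0.000e+00  0.000e+00  0.000e+00  1.000e+00]]
tcp in cam [-0.00064815  0.02157054  0.18425614]
[0.51320698 0.36266587 0.20781713]
```

View pics/w4b.png

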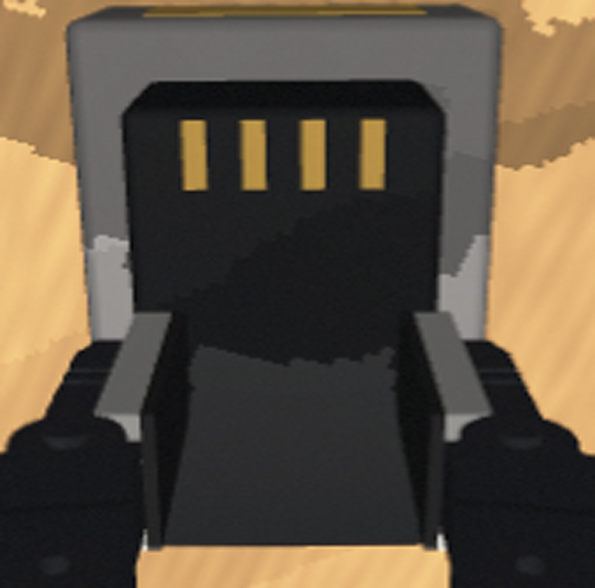

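The jaws closed to 30 mm freely, and the picture shows the pads level with the top of the neck. The fingertips therefore sit about 20 mm higher than the TCP reading says. I'll open, go deeper in small steps and watch the force.

>>> apply_moves --pt "85 0 0 0 0 0 0" --pt "85 0 0 0 0 0 0" --pt "85 0 0 0 0 0 0" --pt "85 0 0 0 0 0 0" --pt "85 0 0 0 0 0 0" --pt "85 3 0 0 0 0 0" --pt "85 6 0 0 0 0 0" --pt "85 9 0 0 0 0 0" --pt "85 12 0 0 0 0 0" --pt "85 12 0 0 0 0 0"

```text
clock: 8.25
tcp_pos: [0.5356, 0.2923, 0.025]
orientation: [0.966, 1.346, -0.967]
contact_force: [0.7, 0.4, 0.4]
grip_width: 0.0848
```

>>> apply_moves --pt "30 0 0 0 0 0 0" --pt "30 0 0 0 0 0 0" --pt "30 0 0 0 0 0 0" --pt "30 0 0 0 0 0 0" --pt "30 0 0 0 0 0 0" --pt "30 0 0 0 0 0 0" --force 40

```text
clock: 8.85
tcp_pos: [0.5359, 0.2925, 0.0259]
orientation: [0.966, 1.346, -0.967]
contact_force: [-3.2, -0.5, 6.1]
grip_width: 0.0428
```

Run:
```python
from h import *
o=r.get_obs()
f=grab_frame('wrist');save(f,'w5');print(o['moment'],o['contact_force'])
g=grab_frame('side');save(g,'s5')
im=cv2.imread('pics/s5.png'); cv2.imwrite('pics/s5b.png',cv2.resize(im[94:214,160:320],None,fx=5,fy=5,interpolation=cv2.INTER_CUBIC))
```

```text
[-0.22966395  0.49241031  0.05919039] [-3.18298034 -0.49207167  6.09120273]
```

View pics/w5.png

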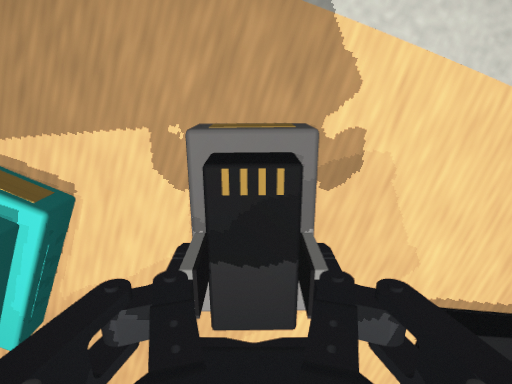

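View pics/s5b.png

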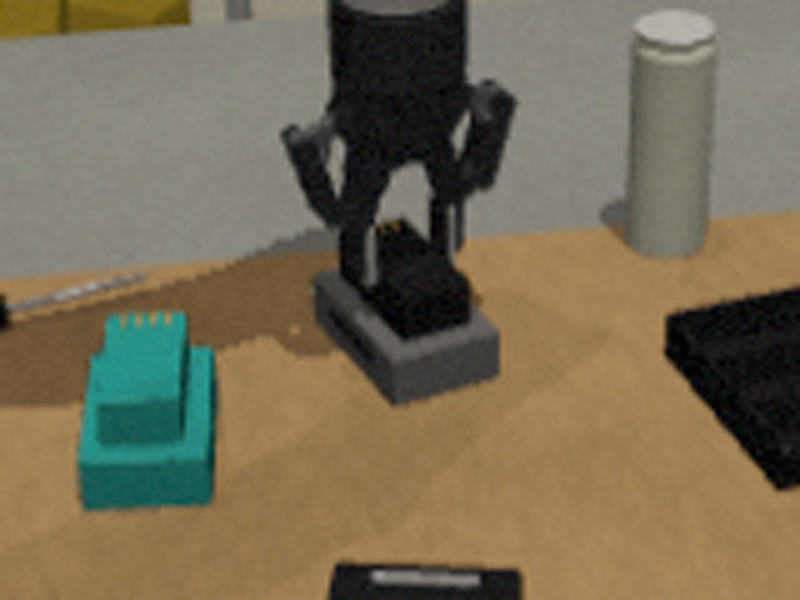

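The neck is gripped now, at 42.8 mm. I'll lift it and check.

>>> apply_moves --pt "30 0 0 0 0 0 0" --pt "30 -5 0 0 0 0 0" --pt "30 -15 0 0 0 0 0" --pt "30 -30 0 0 0 0 0" --pt "30 -50 0 0 0 0 0" --pt "30 -75 0 0 0 0 0" --pt "30 -105 0 0 0 0 0" --pt "30 -140 0 0 0 0 0" --pt "30 -150 0 0 0 0 0" --pt "30 -150 0 0 0 0 0" --pt "30 -150 0 0 0 0 0" --force 80

```text
clock: 10.05
tcp_pos: [0.5351, 0.2919, 0.1742]
orientation: [0.965, 1.346, -0.968]
contact_force: [-0.6, 0.0, -4.3]
grip_width: 0.0417
```

Run:
```python
from h import *
o=r.get_obs()
f=grab_frame('wrist');save(f,'w6');print(o['moment'],o['contact_force'])
g=grab_frame('side');save(g,'s6')
im=cv2.imread('pics/s6.png'); cv2.imwrite('pics/s6b.png',cv2.resize(im[40:200,140:340],None,fx=4,fy=4,interpolation=cv2.INTER_CUBIC))
```

```text
[-0.04459255  0.04374195  0.00268741] [-0.61229007  0.03546477 -4.29449658]
```

View pics/w6.png

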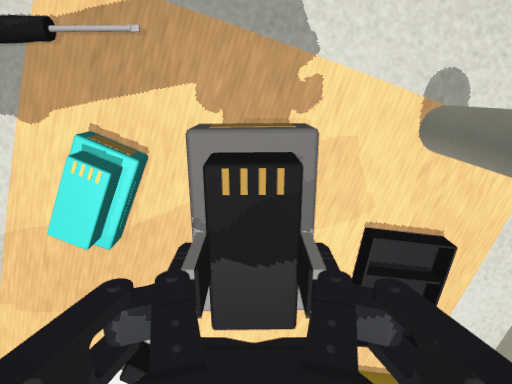

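View pics/s6b.png

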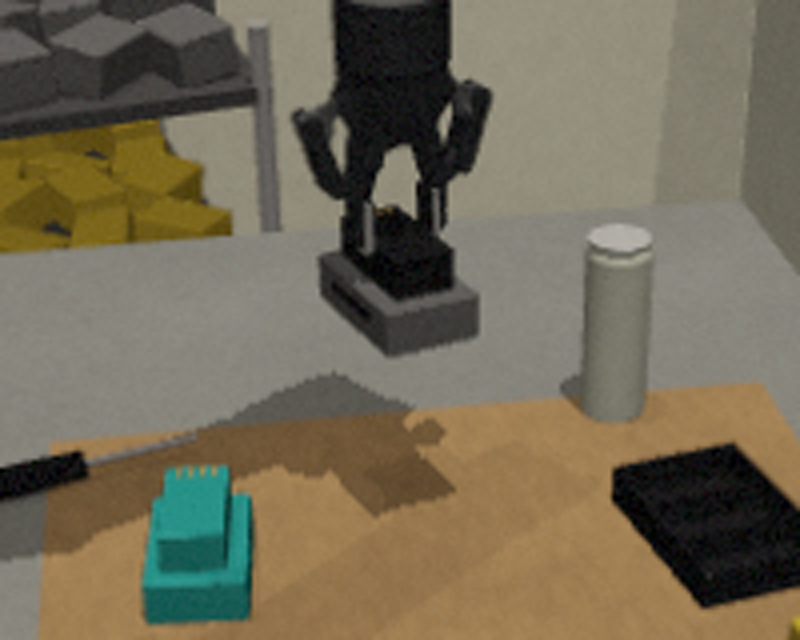

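The pack is held level, seen at (253,240) in the wrist picture. I'll carry it to a pose beside the fixture where the wrist camera sees all of the fixture.

Run:
```python
from h import *
print(rel([.66,.05,.25],-.25))
```

```text
(array([-76.5,  41.2, 269.1]), array([0.5751, 0.002 , 0.0033]))
```

>>> apply_moves --pt "30 -25 5 25 0.08 0 0" --pt "30 -50 10 60 0.17 0 0" --pt "30 -76 15 100 0.26 0 0" --pt "30 -76 20 135 0.35 0 0" --pt "30 -76 26 170 0.43 0 0" --pt "30 -76 31 205 0.51 0 0" --pt "30 -76 36 240 0.575 0 0" --pt "30 -76 41 260 0.575 0 0" --pt "30 -76 41 269 0.575 0 0" --pt "30 -76 41 269 0.575 0 0" --pt "30 -76 41 269 0.575 0 0"

```text
clock: 11.25
tcp_pos: [0.6598, 0.0526, 0.2507]
orientation: [1.389, 1.084, -1.391]
contact_force: [0.2, 1.4, -5.3]
grip_width: 0.0414
```

Run:
```python
from h import *
o=r.get_obs();f=grab_frame('wrist');save(f,'w7');print(o['tcp_pos'])
Z=dict(fixture=0,nest=.012,pivot=.053,handle_tip=.053)
for l in Z:
    for d in pinpoint(l,'wrist')[:2]:
        px=np.array(d['point'])*[512,384]; print(l,round(d['confidence'],2),px.round(),onz(f,px,Z[l],o).round(4))
im=cv2.imread('pics/w7.png');cv2.imwrite('pics/w7b.png',cv2.resize(im,(800,600),interpolation=cv2.INTER_CUBIC))
```

```text
[0.6598466  0.05258415 0.25067731]
nest 0.6 [163. 265.] [ 0.4906 -0.0746  0.012 ]
```

View pics/w7b.png

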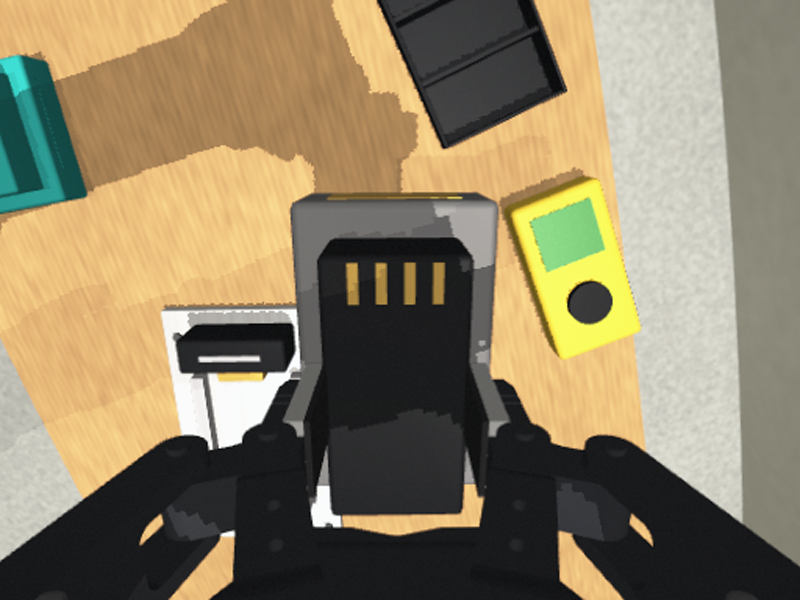

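>>> apply_moves --pt "30 0 10 30 0 0 0" --pt "30 0 20 70 0 0 0" --pt "30 0 30 110 0 0 0" --pt "30 0 40 150 0 0 0" --pt "30 0 50 160 0 0 0" --pt "30 0 50 160 0 0 0" --pt "30 0 50 160 0 0 0"

```text
clock: 12.2
tcp_pos: [0.6697, -0.1155, 0.2515]
orientation: [1.391, 1.082, -1.39]
contact_force: [1.0, 1.4, -4.3]
grip_width: 0.0413
```

Run:
```python
from h import *
o=r.get_obs();f=grab_frame('wrist');save(f,'w8');print(o['tcp_pos'],o['orientation'])
Z=dict(fixture=0,nest=.012,pivot=.053,handle_tip=.053)
for l in Z:
    for d in pinpoint(l,'wrist')[:2]:
        px=np.array(d['point'])*[512,384]; print(l,round(d['confidence'],2),px.round(),onz(f,px,Z[l],o).round(4))
im=cv2.imread('pics/w8.png');cv2.imwrite('pics/w8b.png',cv2.resize(im[:,0:330],None,fx=2,fy=1.56*1,interpolation=cv2.INTER_CUBIC) if 0 else cv2.resize(im[60:300,0:300],None,fx=2.5,fy=2.5,interpolation=cv2.INTER_CUBIC))
```

```text
[ 0.66968016 -0.1154703   0.25150503] [ 1.39111143  1.08186016 -1.39009951]
fixture 0.57 [118. 159.] [ 0.4873 -0.0782  0.    ]
nest 0.57 [116. 160.] [ 0.4907 -0.0775  0.012 ]
pivot 0.67 [117. 161.] [ 0.511  -0.0761  0.053 ]
pivot 0.6 [112. 239.] [ 0.4653 -0.1713  0.053 ]
```

View pics/w8b.png

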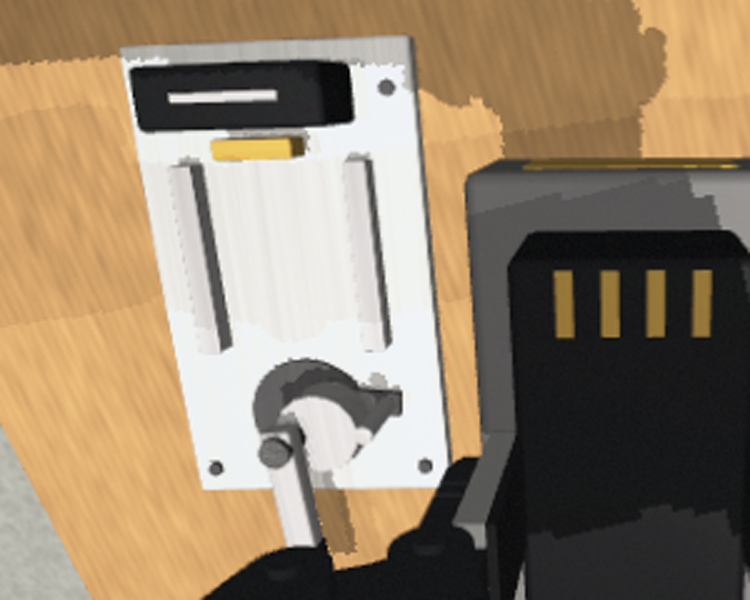

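Run:
```python
from h import *
from scipy.optimize import least_squares
o=r.get_obs();f=grab_frame('wrist')
z=np.array([(123,47),(413,37),(203,489),(449,489),(275,450),(201,164),(231,348),(345,158),(370,350)],float)
px=z/2.5+[0,60]-.3
L=np.array([[-.075,.110,.012],[.075,.110,.012],[-.075,-.140,.012],[.075,-.140,.012],[0,-.092,.060]])
def P(v,L):return proj(f,L@R.from_euler('z',v[2]).as_matrix().T+[v[0],v[1],v[3] if len(v)>3 else 0],o)
for n in(3,4):
    s=least_squares(lambda v:(P(v,L)-px[:5]).ravel(),[.487,-.078,-.25,0][:n],loss='soft_l1');v=s.x
    print(v.round(4),(P(v,L)-px[:5]).round(1).tolist())
    zz=v[3] if n>3 else 0
    for q,h in zip(px[5:],(.012,.012,.026,.026)):
        w=onz(f,q,h+zz,o)-[v[0],v[1],0]; print(R.from_euler('z',-v[2]).apply(w)[:2].round(4))
```

```text
[ 0.4895 -0.0805 -0.2407] [[-0.8, -0.9], [0.1, -0.1], [-1.2, 0.2], [0.5, 0.3], [0.9, 0.7]]
[-0.0422  0.0495]
[-0.0416 -0.0517]
[0.0397 0.0523]
[ 0.042  -0.0488]
[ 0.4883 -0.0809 -0.2401 -0.0027] [[-0.3, -0.3], [-0.2, 0.5], [-0.8, -0.3], [0.3, -0.2], [1.0, 0.2]]
[-0.0426  0.0499]
[-0.042 -0.052]
[0.0398 0.0527]
[ 0.0421 -0.0491]
```

Run:
```python
from h import *
o=r.get_obs();f=grab_frame('wrist')
im=cv2.imread('pics/w8.png');cv2.imwrite('pics/w8c.png',cv2.resize(im[110:340,170:340],None,fx=3.5,fy=2.6,interpolation=cv2.INTER_CUBIC))
# tool-frame: pack x = tool y, pack y = -tool z, up=-tool x
L=np.array([[.022,.044,.064],[-.022,.044,.064],[.022,-.044,.064],[-.022,-.044,.064],[.035,.056,.034],[-.035,.056,.034],[.02,.056,.0]])
p,Rt=toolT()
for dy in(0,-.003):
    t=np.c_[.026-L[:,2],L[:,0],-(L[:,1]+dy)]
    q=proj(f,Rt.apply(t)+p,o); print(((q-[170,110])*[3.5,2.6]).round(0).tolist())
# placement
M=R.from_euler('z',-.24)
for z in(.15,.06,.040):
    w=M.apply([0,-.008,0])+[.489,-.0805,z]; print(w,rel(w,-.24))
```

```text
[[467.0, 153.0], [110.0, 153.0], [438.0, 585.0], [141.0, 585.0], [528.0, 59.0], [51.0, 59.0], [403.0, 43.0]]
[[466.0, 170.0], [112.0, 170.0], [437.0, 597.0], [142.0, 597.0], [527.0, 74.0], [52.0, 75.0], [403.0, 55.0]]
[ 0.48709838 -0.0882707   0.15      ] (array([ 101.7, -183.7,   18.3]), array([-0.0088, -0.0002,  0.    ]))
[ 0.48709838 -0.0882707   0.06      ] (array([ 191.7, -183.7,   18.3]), array([-0.0088, -0.0002,  0.    ]))
[ 0.48709838 -0.0882707   0.04      ] (array([ 211.7, -183.7,   18.3]), array([-0.0088, -0.0002,  0.    ]))
```

View pics/w8c.png

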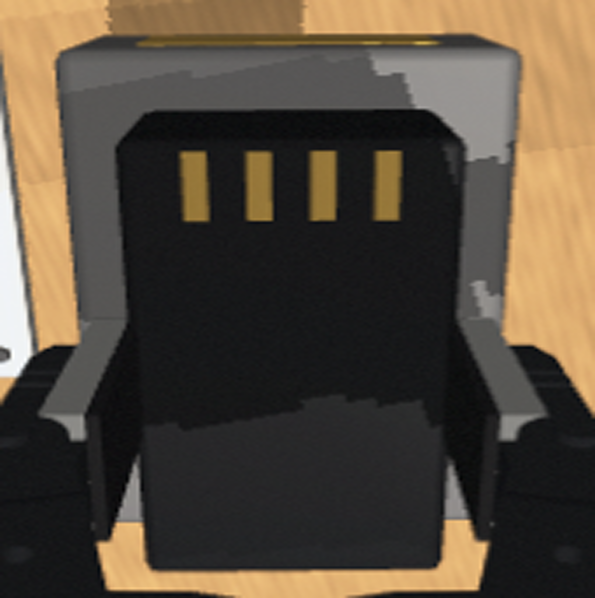

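>>> apply_moves --pt "30 0 -30 4 0 0 0" --pt "30 10 -70 8 0 0 0" --pt "30 40 -110 12 0 0 0" --pt "30 75 -150 17 -0.009 0 0" --pt "30 100 -175 20 -0.009 0 0" --pt "30 120 -184 20 -0.009 0 0" --pt "30 140 -184 20 -0.009 0 0" --pt "30 152 -184 20 -0.009 0 0" --pt "30 152 -184 20 -0.009 0 0" --pt "30 152 -184 20 -0.009 0 0"

```text
clock: 13.55
tcp_pos: [0.4873, -0.0906, 0.1002]
orientation: [1.385, 1.085, -1.384]
contact_force: [0.7, 0.3, -4.8]
grip_width: 0.0414
```

Run:
```python
from h import *
o=r.get_obs();f=grab_frame('wrist');save(f,'w9');print(o['tcp_pos'],rel([.4866,-.0902,.038],-.24),o['joints'])
for c in('side','scene'): save(grab_frame(c),c+'9')
im=cv2.imread('pics/side9.png'); cv2.imwrite('pics/side9b.png',cv2.resize(im[150:320,150:350],None,fx=3.5,fy=3.5,interpolation=cv2.INTER_CUBIC))
```

```text
[ 0.48728731 -0.09061875  0.10019297] (array([62.5, -1.2, -0.2]), array([-0.001 , -0.0003, -0.0018])) [ 6.64860439e-04  3.18956604e-01  6.80488634e-02  2.07844719e+00
 -3.14116949e-02  7.44139598e-01 -1.52553568e-01]
```

View pics/w9.png

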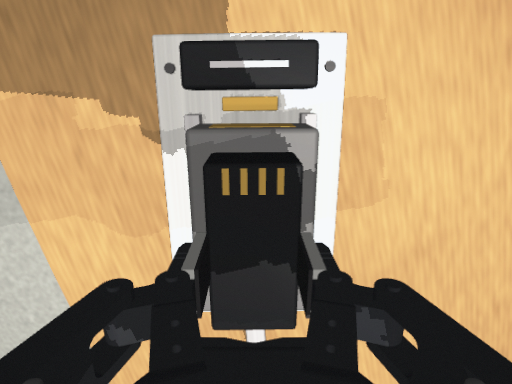

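View pics/side9b.png

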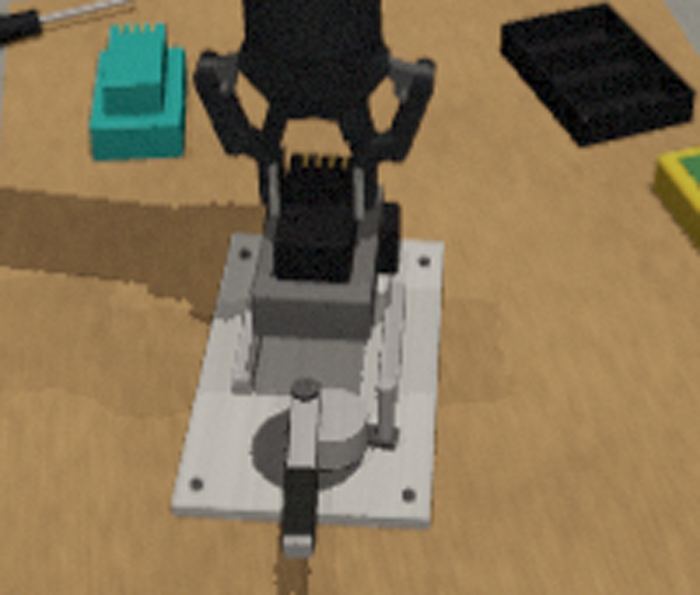

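The pack hangs square over the nest. Its midline is at column 252 and the rails' at about 251. I'll lower it.

>>> apply_moves --pt "30 15 -1 0 0 0 0" --pt "30 30 -1 0 0 0 0" --pt "30 42 -1 0 0 0 0" --pt "30 50 -1 0 0 0 0" --pt "30 55 -1 0 0 0 0" --pt "30 58 -1 0 0 0 0" --pt "30 58 -1 0 0 0 0"

```text
clock: 14.4
tcp_pos: [0.4855, -0.0903, 0.0415]
orientation: [1.384, 1.085, -1.385]
contact_force: [-0.1, 0.1, -4.8]
grip_width: 0.0414
```

>>> apply_moves --pt "30 1 0 0 0 0 0" --pt "30 2 0 0 0 0 0" --pt "30 2 0 0 0 0 0"

```text
clock: 14.7
tcp_pos: [0.4861, -0.0898, 0.0402]
orientation: [1.385, 1.085, -1.383]
contact_force: [-1.0, 3.5, 1.7]
grip_width: 0.0414
```

>>> apply_moves --pt "30 1 0 0 0 0 0" --pt "30 2 0 0 0 0 0" --pt "30 2 0 0 0 0 0"

```text
clock: 15.0
tcp_pos: [0.4864, -0.0891, 0.0395]
orientation: [1.386, 1.086, -1.382]
contact_force: [-5.8, 6.9, 19.2]
grip_width: 0.0414
```

>>> apply_moves --pt "30 -1 0 0 0 0 0" --pt "30 -1 0 0 0 0 0"

```text
clock: 15.2
tcp_pos: [0.4863, -0.0893, 0.0397]
orientation: [1.386, 1.086, -1.382]
contact_force: [-1.5, 5.6, 6.6]
grip_width: 0.0416
```

Run:
```python
from h import *
o=r.get_obs();f=grab_frame('wrist');save(f,'w10');print(o['tcp_pos'],o['contact_force'],o['moment'])
for c in('side','scene'): save(grab_frame(c),c+'10')
im=cv2.imread('pics/side10.png'); cv2.imwrite('pics/side10b.png',cv2.resize(im[170:320,170:310],None,fx=4,fy=4,interpolation=cv2.INTER_CUBIC))
im=cv2.imread('pics/scene10.png'); cv2.imwrite('pics/scene10b.png',cv2.resize(im[130:250,130:290],None,fx=4,fy=4,interpolation=cv2.INTER_CUBIC))
```

```text
[ 0.48626911 -0.08925344  0.03965475] [-1.53903726  5.62209681  6.6285843 ] [ 0.87234251  0.52290391 -0.13828199]
```

View pics/w10.png

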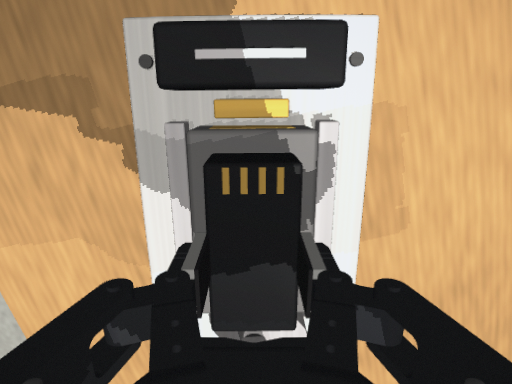

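View pics/side10b.png

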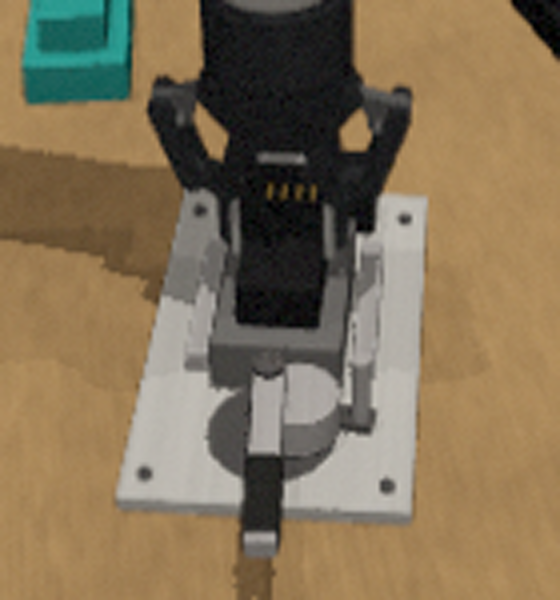

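View pics/scene10b.png

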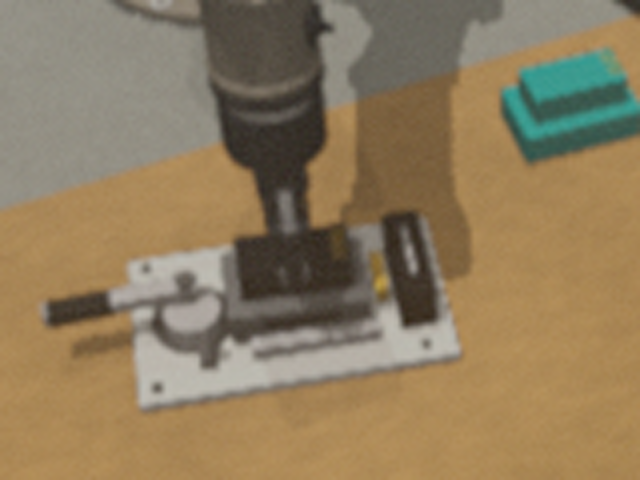

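The pack sits down between the rails with a gap to the plunger. I'll release it and retreat straight up.

>>> apply_moves --pt "60 -1 0 0 0 0 0" --pt "75 -1 0 0 0 0 0" --pt "80 -1 0 0 0 0 0" --pt "80 -1 0 0 0 0 0" --pt "80 -1 0 0 0 0 0" --pt "80 -10 0 0 0 0 0" --pt "80 -30 0 0 0 0 0" --pt "80 -60 0 0 0 0 0" --pt "80 -100 0 0 0 0 0" --pt "80 -140 0 0 0 0 0" --pt "80 -150 0 30 0 0 0" --pt "80 -150 0 50 0 0 0" --pt "80 -150 0 50 0 0 0" --pt "80 -150 0 50 0 0 0"

```text
clock: 16.75
tcp_pos: [0.4734, -0.1388, 0.189]
orientation: [1.386, 1.085, -1.385]
contact_force: [0.0, 0.5, -0.4]
grip_width: 0.08
```

Run:
```python
from h import *
o=r.get_obs();f=grab_frame('wrist');save(f,'w11');print(o['tcp_pos'],o['contact_force'])
Z=dict(pivot=.053,handle_tip=.053,pack=.012,nest=.012)
for l in Z:
    for d in pinpoint(l,'wrist')[:2]:
        px=np.array(d['point'])*[512,384]; print(l,round(d['confidence'],2),px.round(),onz(f,px,Z[l],o).round(4))
im=cv2.imread('pics/w11.png');cv2.imwrite('pics/w11b.png',cv2.resize(im[:,80:430],None,fx=2,fy=1.56,interpolation=cv2.INTER_CUBIC))
save(grab_frame('side'),'side11')
im=cv2.imread('pics/side11.png'); cv2.imwrite('pics/side11b.png',cv2.resize(im[170:320,170:310],None,fx=4,fy=4,interpolation=cv2.INTER_CUBIC))
```

```text
[ 0.47335358 -0.138827    0.18896622] [ 0.01417103  0.54136574 -0.43960307]
pivot 0.77 [255. 201.] [ 0.4685 -0.1687  0.053 ]
handle_tip 0.61 [259. 288.] [ 0.4478 -0.2711  0.053 ]
pack 0.72 [252. 116.] [ 0.485 -0.088  0.012]
```

View pics/w11b.png

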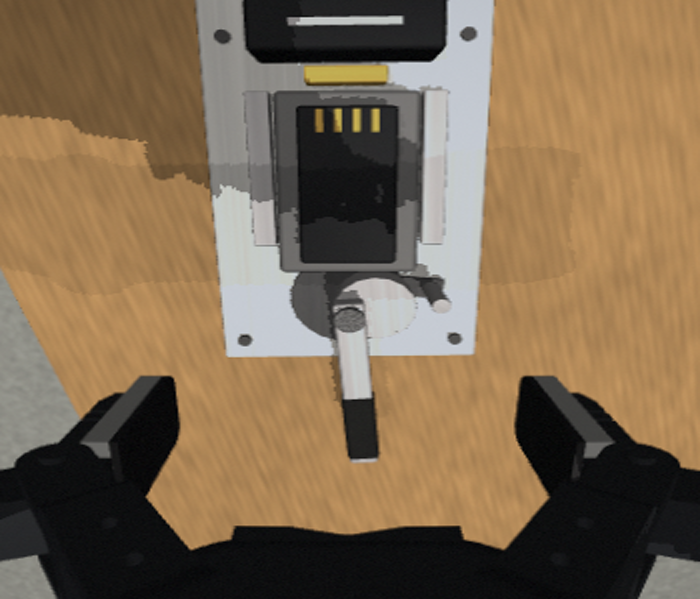

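View pics/side11b.png

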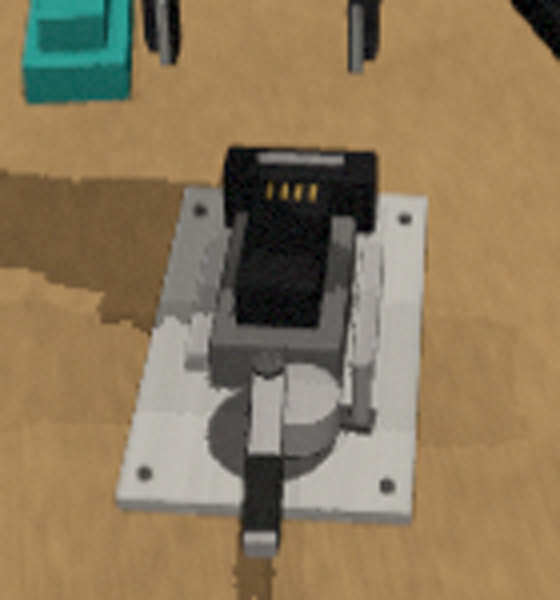

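The pack lies flat between the rails, about 4 mm short of the plunger, and has been released. The lever still points to -y, and the stop pin shows at (299,194) in wrist pixels. Next I'll plan the lever push with shut fingers, pushing along tool -z with the tool turning along with the lever.

```bash
cat >> h.py <<'E'
P=np.array([.4675,-.1695]); FY=-.24
def lev(th,off,rad=.085,z=.025):
    al=-np.pi/2+FY+th; u=np.array([np.cos(al),np.sin(al)]);t=np.array([-u[1],u[0]])
    p=np.r_[P+rad*u-off*t,z]
    x=np.array([0,0,-1.]);zz=np.r_[-t,0];y=np.cross(zz,x)
    return p,R.from_matrix(np.c_[x,y,zz]),u,t
E
python3 - <<'E'
from h import *
o=r.get_obs();f=grab_frame('wrist')
w=onz(f,(299,194),.061,o)[:2];v=w-P; print('pin',w,np.hypot(*v),'dir',np.arctan2(v[1],v[0])+np.pi/2-FY)
d=np.arctan2(v[1],v[0])+np.pi/2-FY-np.arctan2(.013,.045);print('stop est',d)
p,Rt,u,t=lev(.05,.045,z=.12);print(p,rel(p,Rt=Rt))
E
```

```text
pin [ 0.51325927 -0.16868313] 0.045766559432149787 dir 1.8286458441752835
stop est 1.5474136422569882
[ 0.4072568  -0.24447171  0.12      ] (array([ 68.4, -39.1, 118.9]), array([1.5208e+00, 3.0000e-04, 4.0000e-04]))
```

>>> apply_moves --pt "0 0 -4 12 0.138 0 0" --pt "0 0 -8 24 0.276 0 0" --pt "0 0 -12 36 0.414 0 0" --pt "0 0 -16 48 0.552 0 0" --pt "0 5 -20 60 0.69 0 0" --pt "0 10 -24 72 0.828 0 0" --pt "0 20 -28 84 0.966 0 0" --pt "0 30 -32 96 1.104 0 0" --pt "0 40 -35 106 1.242 0 0" --pt "0 50 -38 114 1.38 0 0" --pt "0 60 -39 119 1.5 0 0" --pt "0 68 -39 119 1.52 0 0" --pt "0 68 -39 119 1.52 0 0" --pt "0 68 -39 119 1.52 0 0" --force 80

```text
clock: 18.5
tcp_pos: [0.4075, -0.2447, 0.1207]
orientation: [-2.123, 0.199, 2.123]
contact_force: [-0.2, -0.1, 1.3]
grip_width: -0.0002
```

Run:
```python
from h import *
o=r.get_obs();p0=o['tcp_pos'];print(p0,o['joints'].round(2))
f=grab_frame('wrist');save(f,'w12')
for c in('side','scene'):
    g=grab_frame(c);save(g,c+'12');q=proj(g,[p0])[0];print(c,q)
    im=cv2.imread(f'pics/{c}12.png');i=q.astype(int);cv2.circle(im,tuple(i),2,(0,0,255),-1)
    cv2.imwrite(f'pics/{c}12b.png',cv2.resize(im[i[1]-80:i[1]+70,i[0]-90:i[0]+90],None,fx=4,fy=4,interpolation=cv2.INTER_CUBIC))
p,Rt,u,t=lev(.05,.045);print(rel(p,Rt=Rt))
```

```text
[ 0.40753878 -0.24471003  0.12065142] [ 0.08  0.27  0.39  2.12 -0.14  0.78 -1.2 ]
side [208.16379265 271.80898718]
scene [142.65936354 181.13074721]
(array([96.1, -0.5,  0.7]), array([ 0.0014, -0.001 ,  0.0001]))
```

View pics/side12b.png

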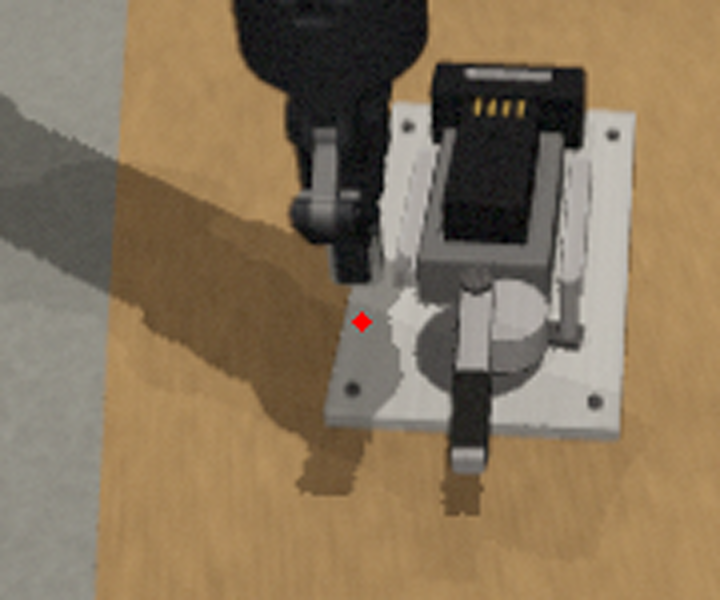

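View pics/w12.png

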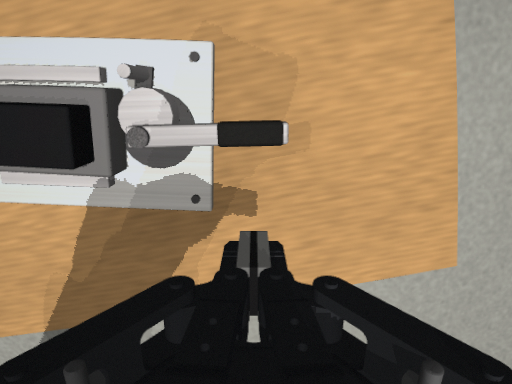

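View pics/scene12b.png

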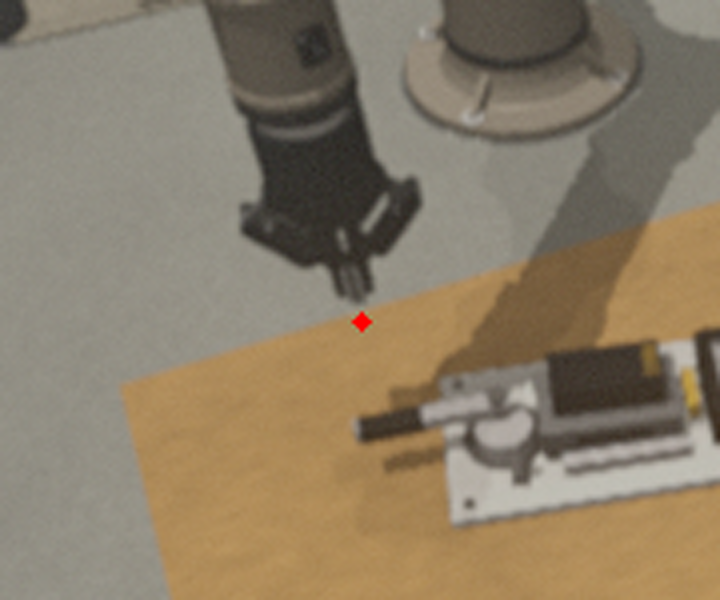

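The fingertips really are about 17 mm above the reported TCP; the projected TCP lies below them in both outside views. I'll use TCP z of about 0.020 for the push. First I'll go down beside the lever.

>>> apply_moves --pt "0 25 0 0 0 0 0" --pt "0 50 0 0 0 0 0" --pt "0 75 0 0 0 0 0" --pt "0 92 0 0 0 0 0" --pt "0 100 0 0 0 0 0" --pt "0 100 0 -6 0 0 0" --pt "0 100 0 -12 0 0 0" --pt "0 100 0 -18 0 0 0" --pt "0 100 0 -20 0 0 0" --pt "0 100 0 -20 0 0 0"

```text
clock: 19.65
tcp_pos: [0.4278, -0.2491, 0.0211]
orientation: [-2.123, 0.202, 2.121]
contact_force: [0.3, 0.5, 0.3]
grip_width: -0.0002
```

```bash
cat >> h.py <<'E'
def report():
    o=r.get_obs();p=np.array(o['tcp_pos']);al=None
    Rt=R.from_rotvec(o['orientation']).as_matrix();t=-Rt[:,2];u=Rt[:,1]*1
    th=np.arctan2(t[1],t[0])-FY
    d=p[:2]-P; F=o['contact_force']
    print('clock',o['clock'],'toolth',th.round(3),'off',-(d@t[:2]).round(4),'rad',np.hypot(*d).round(4),'Ft',(F@t).round(1),'F',F.round(1),'j7',o['joints'][6].round(2),'z',p[2].round(4),'polar',(np.arctan2(d[1],d[0])+np.pi/2-FY).round(3))
E
python3 - <<'E'
from h import *
report()
f=grab_frame('wrist');save(f,'w13')
g=grab_frame('side');save(g,'side13')
im=cv2.imread('pics/side13.png');cv2.imwrite('pics/side13b.png',cv2.resize(im[190:340,150:330],None,fx=4,fy=4,interpolation=cv2.INTER_CUBIC))
for th,off in((.05,.019),(.15,.019)):
    p,Rt,u,t=lev(th,off,z=.02);print(rel(p,Rt=Rt))
E
```

```text
clock 19.65 toolth 0.05 off 0.024 rad 0.0889 Ft 0.2 F [0.3 0.5 0.3] j7 -1.11 z 0.0211 polar -0.223
(array([ 0.8, -0.7, -5.9]), array([-0.0002, -0.0002,  0.    ]))
(array([  0.8,   0.8, -14.5]), array([-0.1002, -0.0002, -0.    ]))
```

View pics/side13b.png

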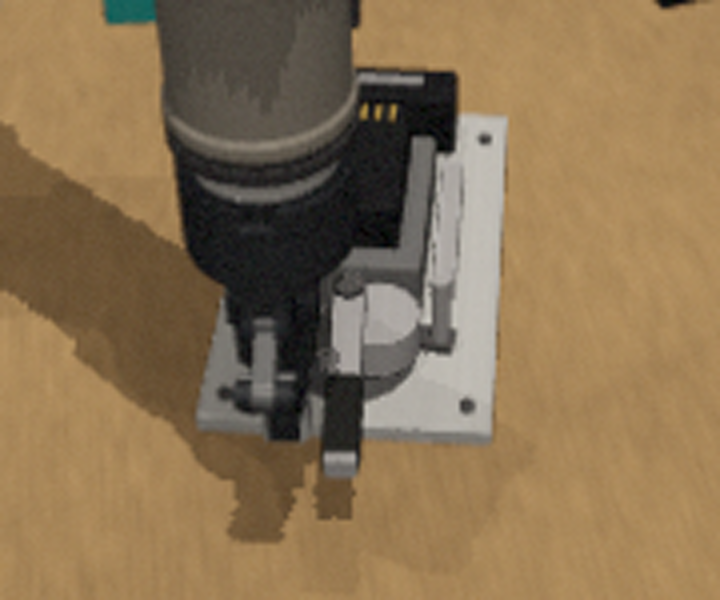

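View pics/w13.png

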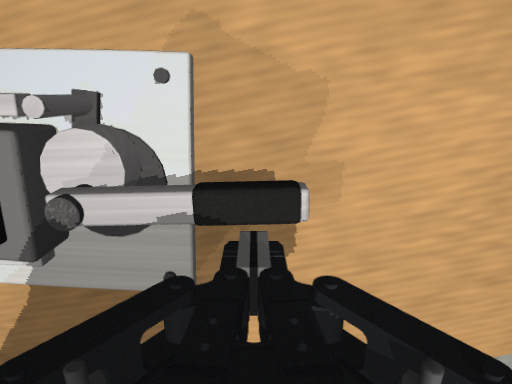

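```bash
cat > way.py <<'E'
from h import *
def way(ths,off=.019,rad=.085,z=.02):
    rows=[]
    for th in ths:
        p,Rt,_,_=lev(th,off,rad,z); a,b=rel(p,Rt=Rt); rows.append([0,*[float(v) for v in a.round(0)],round(float(b[0]),2),0,0])
    print(rows)
E
python3 -c "
from way import *
way(np.linspace(.05,.9,18).tolist()+[.9])"
```

```text
[[0, 1.0, -1.0, -6.0, -0.0, 0, 0], [0, 1.0, 0.0, -10.0, -0.05, 0, 0], [0, 1.0, 1.0, -14.0, -0.1, 0, 0], [0, 1.0, 1.0, -19.0, -0.15, 0, 0], [0, 1.0, 1.0, -23.0, -0.2, 0, 0], [0, 1.0, 1.0, -28.0, -0.25, 0, 0], [0, 1.0, 1.0, -32.0, -0.3, 0, 0], [0, 1.0, 1.0, -36.0, -0.35, 0, 0], [0, 1.0, 0.0, -40.0, -0.4, 0, 0], [0, 1.0, -1.0, -45.0, -0.45, 0, 0], [0, 1.0, -2.0, -49.0, -0.5, 0, 0], [0, 1.0, -3.0, -53.0, -0.55, 0, 0], [0, 1.0, -5.0, -57.0, -0.6, 0, 0], [0, 1.0, -6.0, -61.0, -0.65, 0, 0], [0, 1.0, -8.0, -65.0, -0.7, 0, 0], [0, 1.0, -10.0, -69.0, -0.75, 0, 0], [0, 1.0, -13.0, -73.0, -0.8, 0, 0], [0, 1.0, -15.0, -76.0, -0.85, 0, 0], [0, 1.0, -15.0, -76.0, -0.85, 0, 0]]
```

>>> apply_moves --pt "0 1 -1 -6 0 0 0" --pt "0 1 0 -10 -0.05 0 0" --pt "0 1 1 -14 -0.1 0 0" --pt "0 1 1 -19 -0.15 0 0" --pt "0 1 1 -23 -0.2 0 0" --pt "0 1 1 -28 -0.25 0 0" --pt "0 1 1 -28 -0.25 0 0"

```text
clock: 20.45
tcp_pos: [0.4524, -0.2548, 0.0191]
orientation: [2.188, 0.067, -2.196]
contact_force: [-4.9, 0.8, 2.6]
grip_width: -0.0002
```

Run:
```python
from way import *
report()
f=grab_frame('wrist');save(f,'w14')
way(np.linspace(.35,1.15,17).tolist()+[1.15])
```

```text
clock 20.45 toolth 0.3 off 0.0202 rad 0.0866 Ft -4.9 F [-4.9  0.8  2.6] j7 -0.93 z 0.0191 polar 0.065
[[0, -1.0, 2.0, -6.0, -0.05, 0, 0], [0, -1.0, 2.0, -10.0, -0.1, 0, 0], [0, -1.0, 3.0, -14.0, -0.15, 0, 0], [0, -1.0, 3.0, -18.0, -0.2, 0, 0], [0, -1.0, 3.0, -23.0, -0.25, 0, 0], [0, -1.0, 3.0, -27.0, -0.3, 0, 0], [0, -1.0, 2.0, -32.0, -0.35, 0, 0], [0, -1.0, 1.0, -36.0, -0.4, 0, 0], [0, -1.0, 0.0, -40.0, -0.45, 0, 0], [0, -1.0, -1.0, -44.0, -0.5, 0, 0], [0, -1.0, -2.0, -48.0, -0.55, 0, 0], [0, -1.0, -3.0, -52.0, -0.6, 0, 0], [0, -1.0, -5.0, -56.0, -0.65, 0, 0], [0, -1.0, -7.0, -60.0, -0.7, 0, 0], [0, -1.0, -9.0, -64.0, -0.75, 0, 0], [0, -1.0, -12.0, -68.0, -0.8, 0, 0], [0, -1.0, -14.0, -72.0, -0.85, 0, 0], [0, -1.0, -14.0, -72.0, -0.85, 0, 0]]
```

View pics/w14.png

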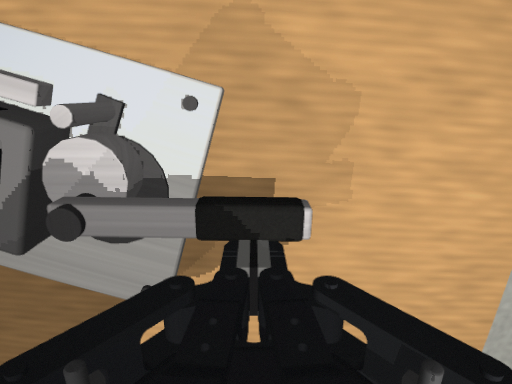

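The lever is turning at about 5 N, flush against the fingers. I'll continue along the arc.

>>> apply_moves --pt "0 -1 1 -5 -0.05 0 0" --pt "0 -1 2 -9 -0.1 0 0" --pt "0 -1 3 -13 -0.15 0 0" --pt "0 -1 3 -18 -0.2 0 0" --pt "0 -1 3 -22 -0.25 0 0" --pt "0 -1 3 -27 -0.3 0 0" --pt "0 -1 2 -31 -0.35 0 0" --pt "0 -1 1 -35 -0.4 0 0" --pt "0 -1 0 -39 -0.45 0 0" --pt "0 -1 -1 -43 -0.5 0 0" --pt "0 -1 -1 -43 -0.5 0 0"

```text
clock: 21.6
tcp_pos: [0.494, -0.2516, 0.0195]
orientation: [1.901, 0.55, -1.911]
contact_force: [-5.0, -1.2, -0.7]
grip_width: -0.0001
```

Run:
```python
from way import *
report()
f=grab_frame('wrist');save(f,'w15')
way(np.linspace(.85,1.25,9).tolist()+[1.25])
```

```text
clock 21.6 toolth 0.799 off 0.0211 rad 0.0863 Ft -4.9 F [-5.  -1.2 -0.7] j7 -0.57 z 0.0195 polar 0.553
[[0, -0.0, 2.0, -6.0, -0.05, 0, 0], [0, -1.0, 3.0, -11.0, -0.1, 0, 0], [0, -1.0, 3.0, -15.0, -0.15, 0, 0], [0, -1.0, 3.0, -19.0, -0.2, 0, 0], [0, -1.0, 3.0, -24.0, -0.25, 0, 0], [0, -1.0, 3.0, -28.0, -0.3, 0, 0], [0, -1.0, 3.0, -32.0, -0.35, 0, 0], [0, -1.0, 2.0, -37.0, -0.4, 0, 0], [0, -1.0, 1.0, -41.0, -0.45, 0, 0], [0, -1.0, 1.0, -41.0, -0.45, 0, 0]]
```

View pics/w15.png

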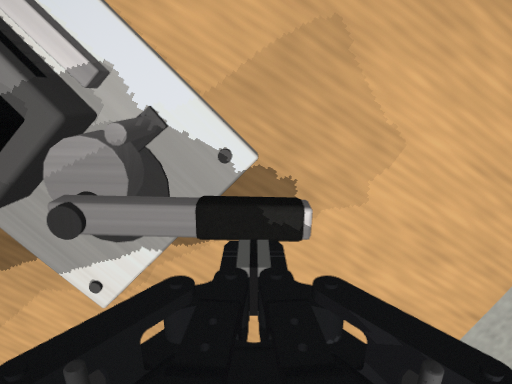

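>>> apply_moves --pt "0 0 2 -5 -0.05 0 0" --pt "0 -1 3 -10 -0.1 0 0" --pt "0 -1 3 -14 -0.15 0 0" --pt "0 -1 3 -18 -0.2 0 0" --pt "0 -1 3 -23 -0.25 0 0" --pt "0 -1 3 -27 -0.3 0 0" --pt "0 -1 3 -31 -0.35 0 0" --pt "0 -1 2 -36 -0.4 0 0" --pt "0 -1 1 -40 -0.45 0 0" --pt "0 -1 1 -40 -0.45 0 0"

```text
clock: 22.65
tcp_pos: [0.5262, -0.2327, 0.0196]
orientation: [1.604, 0.893, -1.619]
contact_force: [-7.1, -4.4, -4.0]
grip_width: -0.0004
```

Run:
```python
from way import *
report()
f=grab_frame('wrist');save(f,'w16')
way(np.linspace(1.25,1.65,17).tolist())
```

```text
clock 22.65 toolth 1.248 off 0.0221 rad 0.0862 Ft -7.5 F [-7.1 -4.4 -4. ] j7 -0.26 z 0.0196 polar 0.989
[[0, -0.0, 2.0, -3.0, -0.0, 0, 0], [0, -0.0, 2.0, -5.0, -0.03, 0, 0], [0, -0.0, 2.0, -8.0, -0.05, 0, 0], [0, -0.0, 3.0, -10.0, -0.08, 0, 0], [0, -0.0, 3.0, -12.0, -0.1, 0, 0], [0, -0.0, 3.0, -14.0, -0.13, 0, 0], [0, -0.0, 3.0, -16.0, -0.15, 0, 0], [0, -0.0, 4.0, -18.0, -0.18, 0, 0], [0, -0.0, 4.0, -20.0, -0.2, 0, 0], [0, -0.0, 4.0, -23.0, -0.23, 0, 0], [0, -0.0, 4.0, -25.0, -0.25, 0, 0], [0, -0.0, 4.0, -27.0, -0.28, 0, 0], [0, -0.0, 3.0, -29.0, -0.3, 0, 0], [0, -0.0, 3.0, -31.0, -0.33, 0, 0], [0, -1.0, 3.0, -34.0, -0.35, 0, 0], [0, -1.0, 2.0, -36.0, -0.38, 0, 0], [0, -1.0, 2.0, -38.0, -0.4, 0, 0]]
```

View pics/w16.png

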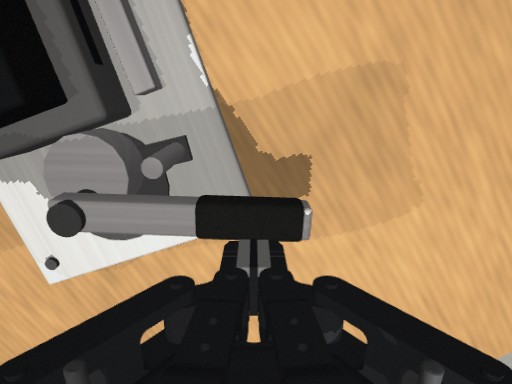

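>>> apply_moves --pt "0 0 0 -2 -0.025 0 0" --pt "0 0 1 -4.5 -0.05 0 0" --pt "0 0 1 -6.5 -0.075 0 0" --pt "0 0 1 -8.5 -0.1 0 0" --pt "0 0 1 -8.5 -0.1 0 0"

```text
clock: 23.2
tcp_pos: [0.5317, -0.2273, 0.0197]
orientation: [1.536, 0.956, -1.55]
contact_force: [-8.0, -6.6, -4.0]
grip_width: 0.0003
```

Run:
```python
from way import *
report()
f=grab_frame('wrist');save(f,'w17')
```

```text
clock 23.2 toolth 1.346 off 0.0229 rad 0.0864 Ft -9.5 F [-8.  -6.6 -4. ] j7 -0.2 z 0.0197 polar 1.078
```

View pics/w17.png

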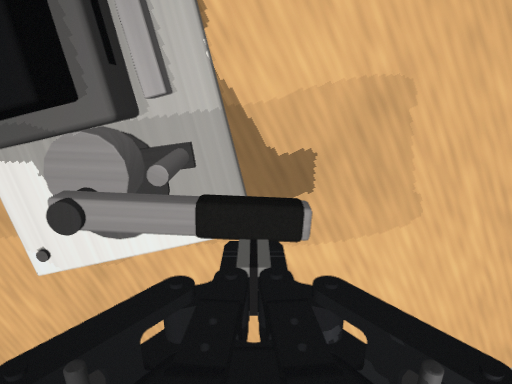

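Turning effort is 9.5 N as the clamp loads up. The pin at (158,174) still shows a small gap to the bar, so I'll use finer steps now.

>>> apply_moves --pt "0 0 0 -1.5 -0.02 0 0" --pt "0 0 0 -3 -0.04 0 0" --pt "0 0 0 -3 -0.04 0 0"

```text
clock: 23.55
tcp_pos: [0.5334, -0.2252, 0.0199]
orientation: [1.509, 0.98, -1.522]
contact_force: [-7.2, -8.1, -4.9]
grip_width: 0.0002
```

>>> apply_moves --pt "0 0 0 -1.5 -0.02 0 0" --pt "0 0 0 -1.5 -0.02 0 0"

```text
clock: 23.75
tcp_pos: [0.5343, -0.2242, 0.02]
orientation: [1.495, 0.991, -1.508]
contact_force: [-6.9, -8.7, -4.3]
grip_width: 0.0003
```

Run:
```python
from way import *
report()
f=grab_frame('wrist');save(f,'w18')
```

```text
clock 23.75 toolth 1.406 off 0.0239 rad 0.0864 Ft -10.7 F [-6.9 -8.7 -4.3] j7 -0.16 z 0.02 polar 1.125
```

View pics/w18.png

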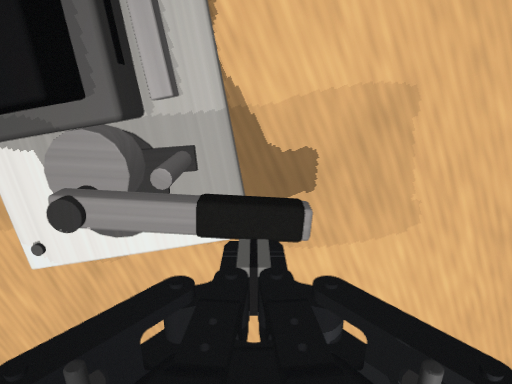

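>>> apply_moves --pt "0 0 0 -1.5 -0.02 0 0" --pt "0 0 0 -1.5 -0.02 0 0"

```text
clock: 24.0
tcp_pos: [0.5353, -0.2229, 0.0201]
orientation: [1.481, 1.003, -1.493]
contact_force: [-6.2, -8.3, -5.5]
grip_width: 0.0003
```

>>> apply_moves --pt "0 0 0 -1.5 -0.02 0 0" --pt "0 0 0 -1.5 -0.02 0 0"

```text
clock: 24.2
tcp_pos: [0.5362, -0.2218, 0.0201]
orientation: [1.467, 1.014, -1.479]
contact_force: [-5.3, -9.7, -5.5]
grip_width: 0.0
```

Run:
```python
from way import *
report()
f=grab_frame('wrist');save(f,'w19')
im=cv2.imread('pics/w19.png');cv2.imwrite('pics/w19b.png',cv2.resize(im[100:260,20:220],None,fx=4,fy=3.7,interpolation=cv2.INTER_CUBIC))
```

```text
clock 24.2 toolth 1.446 off 0.0243 rad 0.0863 Ft -11.0 F [-5.3 -9.7 -5.5] j7 -0.13 z 0.0201 polar 1.16
```

View pics/w19b.png

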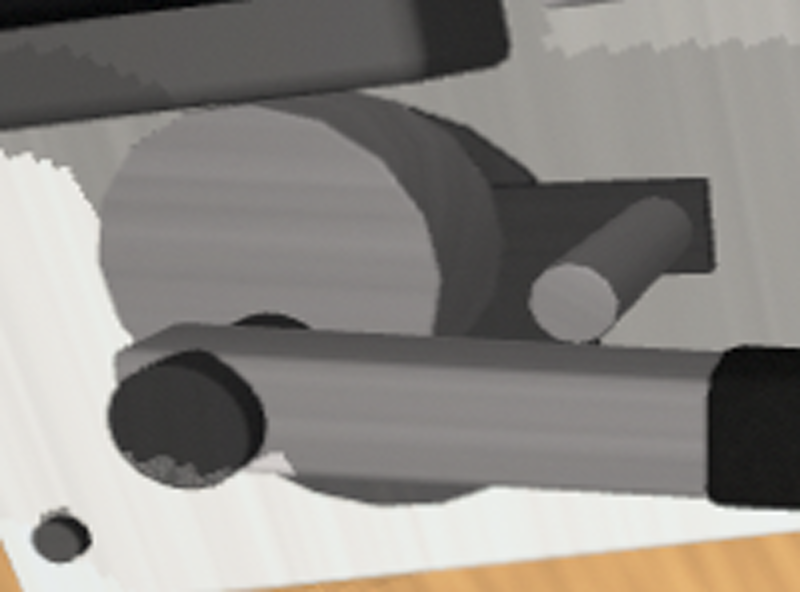

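The pin face and the bar's far top edge are still about 6 px (2.5–3 mm) apart. Continuing.

>>> apply_moves --pt "0 0 0 -1.5 -0.02 0 0" --pt "0 0 0 -1.5 -0.02 0 0"

```text
clock: 24.45
tcp_pos: [0.5369, -0.2207, 0.0202]
orientation: [1.453, 1.025, -1.464]
contact_force: [-4.4, -9.5, -5.3]
grip_width: -0.0001
```

>>> apply_moves --pt "0 0 0 -1.5 -0.02 0 0" --pt "0 0 0 -1.5 -0.02 0 0"

```text
clock: 24.65
tcp_pos: [0.5379, -0.2193, 0.0203]
orientation: [1.44, 1.037, -1.45]
contact_force: [-3.4, -8.7, -7.1]
grip_width: -0.0001
```

>>> apply_moves --pt "0 0 0 -1.5 -0.02 0 0" --pt "0 0 0 -1.5 -0.02 0 0"

```text
clock: 24.85
tcp_pos: [0.5387, -0.2182, 0.0205]
orientation: [1.426, 1.048, -1.435]
contact_force: [-4.0, -11.5, -6.3]
grip_width: -0.0004
```

Run:
```python
from way import *
report()
f=grab_frame('wrist');save(f,'w20')
im=cv2.imread('pics/w20.png');cv2.imwrite('pics/w20b.png',cv2.resize(im[100:260,20:220],None,fx=4,fy=3.7,interpolation=cv2.INTER_CUBIC))
```

```text
clock 24.85 toolth 1.505 off 0.025 rad 0.0862 Ft -12.1 F [ -4.  -11.5  -6.3] j7 -0.09 z 0.0205 polar 1.211
```

View pics/w20b.png

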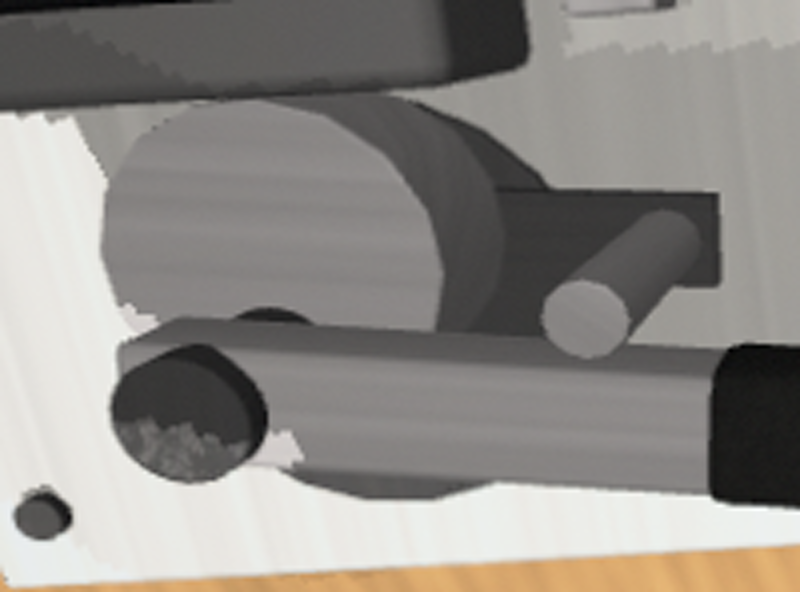

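>>> apply_moves --pt "0 0 0 -1.5 -0.015 0 0" --pt "0 0 0 -1.5 -0.015 0 0"

```text
clock: 25.1
tcp_pos: [0.5395, -0.2167, 0.0205]
orientation: [1.415, 1.056, -1.424]
contact_force: [-2.2, -10.5, -7.2]
grip_width: -0.0001
```

>>> apply_moves --pt "0 0 0 -1.5 -0.015 0 0" --pt "0 0 0 -1.5 -0.015 0 0"

```text
clock: 25.3
tcp_pos: [0.5402, -0.2154, 0.0206]
orientation: [1.405, 1.064, -1.413]
contact_force: [-1.9, -9.8, -8.0]
grip_width: -0.0
```

Run:
```python
from way import *
report()
f=grab_frame('wrist');save(f,'w21')
im=cv2.imread('pics/w21.png');cv2.imwrite('pics/w21b.png',cv2.resize(im[100:260,20:220],None,fx=4,fy=3.7,interpolation=cv2.INTER_CUBIC))
```

```text
clock 25.3 toolth 1.535 off 0.0244 rad 0.086 Ft -9.9 F [-1.9 -9.8 -8. ] j7 -0.07 z 0.0206 polar 1.248
```

View pics/w21b.png

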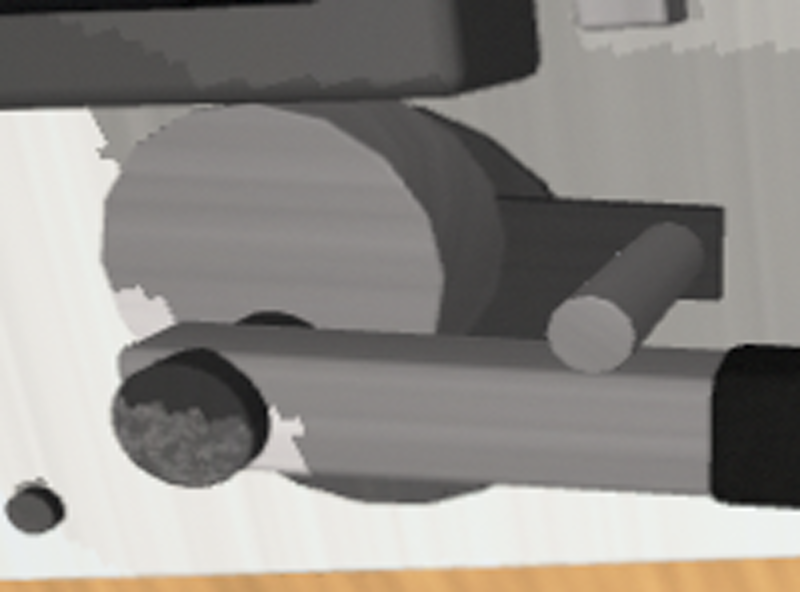

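The pin is almost touching the bar, and turning effort is about 10 N. I'll go in 1 mm steps now.

>>> apply_moves --pt "0 0 0 -1 -0.01 0 0" --pt "0 0 0 -1 -0.01 0 0"

```text
clock: 25.55
tcp_pos: [0.5404, -0.2152, 0.0206]
orientation: [1.398, 1.069, -1.406]
contact_force: [-2.0, -11.8, -6.6]
grip_width: -0.0001
```

>>> apply_moves --pt "0 0 0 -1 -0.01 0 0" --pt "0 0 0 -1 -0.01 0 0"

```text
clock: 25.75
tcp_pos: [0.5406, -0.215, 0.0206]
orientation: [1.39, 1.073, -1.4]
contact_force: [-1.6, -13.1, -8.5]
grip_width: -0.0003
```

Run:
```python
from way import *
report()
```

```text
clock 25.75 toolth 1.554 off 0.0254 rad 0.0861 Ft -13.1 F [ -1.6 -13.1  -8.5] j7 -0.06 z 0.0206 polar 1.254
```

TCP progress has fallen to 0.2 mm per 1 mm of command while the force climbs, so the lever is on the stop (effort before it was about 10–11 N). I'll build up to roughly 7 N above that.

>>> apply_moves --pt "0 0 0 -1 0 0 0" --pt "0 0 0 -2 0 0 0" --pt "0 0 0 -2 0 0 0"

```text
clock: 26.05
tcp_pos: [0.5408, -0.2145, 0.0207]
orientation: [1.39, 1.071, -1.401]
contact_force: [-3.0, -17.3, -9.5]
grip_width: 0.0004
```

Run:
```python
from way import *
report()
f=grab_frame('wrist');save(f,'w22')
im=cv2.imread('pics/w22.png');cv2.imwrite('pics/w22b.png',cv2.resize(im[100:260,20:220],None,fx=4,fy=3.7,interpolation=cv2.INTER_CUBIC))
```

```text
clock 26.05 toolth 1.553 off 0.0248 rad 0.086 Ft -17.5 F [ -3.  -17.3  -9.5] j7 -0.06 z 0.0207 polar 1.261
```

View pics/w22b.png

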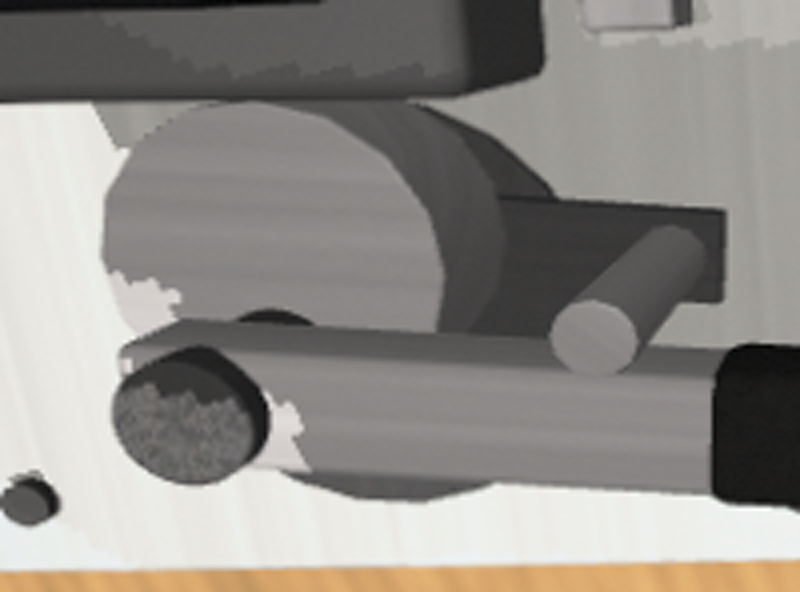

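>>> apply_moves --pt "0 0 0 -1 0 0 0" --pt "0 0 0 -1 0 0 0"

```text
clock: 26.3
tcp_pos: [0.5409, -0.2143, 0.0207]
orientation: [1.39, 1.071, -1.402]
contact_force: [-2.4, -18.5, -8.8]
grip_width: 0.0
```

>>> apply_moves --pt "0 0 0 3 0 0 0" --pt "0 0 0 8 0 0 0" --pt "0 0 0 16 0 0 0" --pt "0 0 0 25 0 0 0" --pt "0 0 0 30 0 0 0" --pt "0 -30 0 30 0 0 0" --pt "0 -70 0 30 0 0 0" --pt "0 -110 0 30 0 0 0" --pt "0 -150 0 30 0 0 0" --pt "0 -180 0 30 0 0 0" --pt "0 -180 0 30 0 0 0" --pt "0 -180 0 30 0 0 0"

```text
clock: 27.5
tcp_pos: [0.5365, -0.2349, 0.2023]
orientation: [1.392, 1.078, -1.39]
contact_force: [-0.5, 0.7, -1.3]
grip_width: 0.0003
```

Run:
```python
from way import *
report()
o=r.get_obs();f=grab_frame('wrist');save(f,'w23')
for l,z in dict(pivot=.053,handle_tip=.053,pack=.012).items():
    for d in pinpoint(l,'wrist')[:2]:
        px=np.array(d['point'])*[512,384]; w=onz(f,px,z,o); print(l,round(d['confidence'],2),px.round(),w.round(4), R.from_euler('z',-FY).apply(w-[.489,-.0805,0]).round(4))
for c in('side','scene'): save(grab_frame(c),c+'23')
im=cv2.imread('pics/side23.png');cv2.imwrite('pics/side23b.png',cv2.resize(im[120:340,140:380],None,fx=3.2,fy=2.7,interpolation=cv2.INTER_CUBIC))
```

```text
clock 27.5 toolth 1.56 off 0.0462 rad 0.095 Ft 0.5 F [-0.5  0.7 -1.3] j7 0.02 z 0.2023 polar 1.052
pivot 0.86 [171. 127.] [ 0.4675 -0.1718  0.053 ] [ 0.0008 -0.0938  0.053 ]
handle_tip 0.57 [272. 131.] [ 0.5655 -0.2012  0.053 ] [ 0.103  -0.0991  0.053 ]
pack 0.84 [170.  34.] [ 0.4861 -0.0804  0.012 ] [-0.0028 -0.0006  0.012 ]
pack 0.64 [180. 123.] [ 0.4678 -0.1714  0.012 ] [ 0.0011 -0.0933  0.012 ]
```

View pics/w23.png

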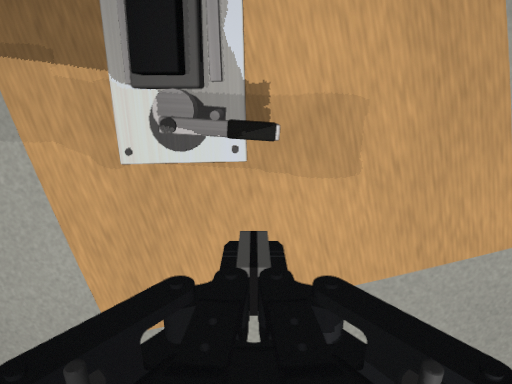

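View pics/side23b.png

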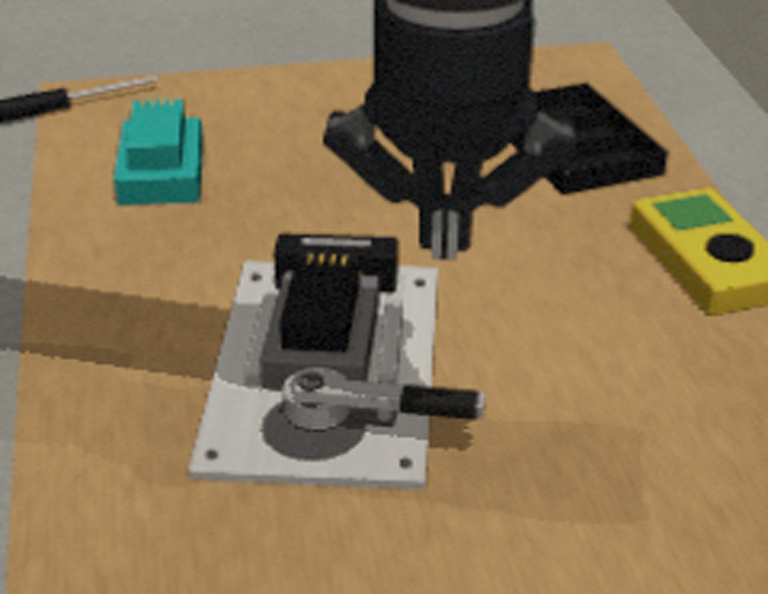

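Run:
```python
import cv2
im=cv2.imread('pics/w23.png');cv2.imwrite('pics/w23b.png',cv2.resize(im[75:170,100:300],None,fx=4,fy=4,interpolation=cv2.INTER_CUBIC))
```

```text
(no output)
```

View pics/w23b.png

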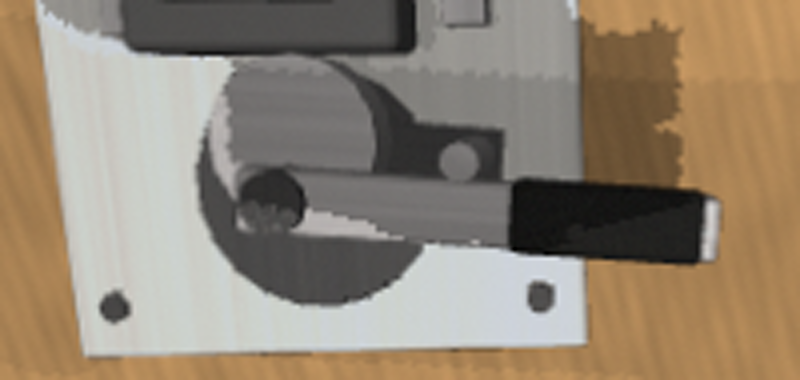

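The lever's bar touches the pin (at (460,160) in this crop), the cam bears on the pack, and the gripper is clear. I'll hand in.

```bash
python3 -c "
from bench import r
print(r.hand_in())"
```

```text
the job is handed in; nothing more can be done
None
```

The pack is in the nest and clamped, with the lever on its stop pin. I handed the job in at about 27.5 s of robot time; no verdict was given.

- **Pack:** It lies flat between the rails with its terminal end toward the block. After clamping, its origin measured about 0.6 mm from the nest centre along y, so the cam slid it onto the terminal.
- **Lever:** I pushed it with shut fingers, feeling for the stop. Turning effort rose to about 10–12 N. At about 1.5 rad the lever all but stopped moving while the push climbed, and I ended at 18.5 N, about 7 N above the turning effort. After I backed off, the picture showed the bar still touching the pin and the gripper clear of everything.
- **Bystanders:** I did not touch any, including the turquoise look-alike. In the last side picture, which does not show the spray can, the rest look where they were. I made no pose measurement of them.

**What failed or disagreed:**
- The first two closings on the pack missed, passing over its neck. The fingertips sit about 17 mm higher than the reported TCP suggests; I corrected for this and the pack did not move.
- The first outline fit of the pack used the wrong mask, so I redid it by hand from the corners.
- At set-down, contact came about 2 mm higher than predicted and the push briefly reached 19 N; I backed off before letting go.
- I could not measure how far the plunger was pressed in.

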